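Move the adapter plates from the keyhole board to the loading deck and lock them

TASK

Slide the loading deck's locking bar fully open, then take every adapter plate that hangs on the sloping board off its keyhole screw and fit each in a bay of its own on the deck, grip rib up, one edge tucked under the fixed lip on the robot's side and the opposite edge lowered until the plate lies flat on the bay floor. When all plates are in, slide the locking bar fully home over their free edges. Leave the mouse, jar and cardboard box alone.

Things in the scene. Friction and masses are not known exactly. Their poses are not given: they have to be found in the camera images.
- board: hanger board, fixed: dark panel 170 mm up the slope x 290 wide, at 48 deg to the horizontal, facing up and to the robot; top edge 141 above the table, foot 6 high. Three screws square to it, 94 apart in a level row: shank 6 dia, head 16 dia x 4, 8 between panel and head. Origin on the table, 85 below the panel face on its middle line; x level, the way the panel rises; y along the screws; z up
- screw0 (a point): centre of the outer face of the screw head at the +y end of the hanger board's row, 12 mm out from the panel face. In the board's x-z plane the panel's outward direction is (-0.743, 0.669), up the slope is (0.669, 0.743). Axes as the board's (not tilted)
- screw1 (a point): centre of the outer face of the screw head at the middle of the hanger board's row, 12 mm out from the panel face. In the board's x-z plane the panel's outward direction is (-0.743, 0.669), up the slope is (0.669, 0.743). Axes as the board's (not tilted)
- screw2 (a point): centre of the outer face of the screw head at the -y end of the hanger board's row, 12 mm out from the panel face. In the board's x-z plane the panel's outward direction is (-0.743, 0.669), up the slope is (0.669, 0.743). Axes as the board's (not tilted)
- deck: loading deck, fixed aluminium block 175 (x) x 294 (y) mm; three bays in a row along y, 94 apart, floors 30 above the table. Bay: 95 long (x) x 82 wide between ribs 5 high; far wall (+x) 5 high; near wall (-x, robot side) has a fixed steel lip, 4 thick, reaching 10 into the bay, with a 9 mm gap below it. Origin on the table under the centre bay's middle; x away from the robot, z up
- bay0 (a point): middle of the floor of the deck's bay at the +y end, 30 mm above the table; axes as the deck's
- bay1 (a point): middle of the floor of the deck's bay at the middle, 30 mm above the table; axes as the deck's
- bay2 (a point): middle of the floor of the deck's bay at the -y end, 30 mm above the table; axes as the deck's
- lockbar (a joint): the deck's steel locking bar, 288 (y) x 34 (x) x 5 mm, sliding along the deck's x over the far edges of all bays, its underside 8 mm above the bay floors. 0 m = locked (covers the last 12.5 mm of each bay), 0.028 m = fully open (moved to the deck's +x, clear of the bays). Stays where it is left; about 2 N of friction
- bar_knob (a point): on the axis of the locking bar's black upright knob (round, 14 mm dia, 34 high, mid-bar), 21 mm above the bar's top face and 13 mm below the knob's top; 64 mm above the table; moves with the bar, at deck x = 58 mm plus the joint value, y = 0; axes as the deck's
- plate_a: adapter plate, aluminium, 90 (x) x 76 (y) x 5 mm, 130 g; may be absent. Origin: centre of back face; z out of the front. Black grip rib on the front along x: x -32 to +4, 10 thick, z 5 to 39. Keyhole: hole 24 wide at x=+20, slot 10 wide from it to x=+39. Starts hung: back on the panel, +x up the slope, shank at x=+36; 16 mm up the slope frees the head, then straight out
- plate_b: adapter plate, aluminium, 90 (x) x 76 (y) x 5 mm, 130 g; may be absent. Origin: centre of back face; z out of the front. Black grip rib on the front along x: x -32 to +4, 10 thick, z 5 to 39. Keyhole: hole 24 wide at x=+20, slot 10 wide from it to x=+39. Starts hung: back on the panel, +x up the slope, shank at x=+36; 16 mm up the slope frees the head, then straight out
- plate_c: adapter plate, aluminium, 90 (x) x 76 (y) x 5 mm, 130 g; may be absent. Origin: centre of back face; z out of the front. Black grip rib on the front along x: x -32 to +4, 10 thick, z 5 to 39. Keyhole: hole 24 wide at x=+20, slot 10 wide from it to x=+39. Starts hung: back on the panel, +x up the slope, shank at x=+36; 16 mm up the slope frees the head, then straight out
- mouse: black computer mouse, 100 x 58 x 27 mm, bystander; origin under its centre
- jar: small closed jar, 44 mm in diameter, 55 high, bystander; origin under its centre
- stock_box: small cardboard box 70 x 100 x 35 mm, bystander; origin under its centre
Not all that is in view belongs to the job. What is shaped like the plate_a but green, pink or yellow is not meant.

How it is judged:
By the outcome, as a careful person would: the job done as asked, in the order asked, and still so for the second after the job is handed in, with the robot touching nothing.
Of plate_a, plate_b, plate_c only 2 to 3 are there at a start; the rules pass over those that are not, and their reading is None.
At some moment in a run one of plate_a, plate_b, plate_c may be knocked a few centimetres aside while the robot is not near it.
Once in a run the grip may slacken for a moment while it holds something.
It also fails if it takes over 210 s, if anything falls off the work surface, if the arm or the gripper's body presses on something with over 40 N, if the wrist force passes 120 N, or if a joint passes its speed limit or range.

ROBOT

A 6-joint arm with a two-finger parallel gripper is mounted at the origin on the work surface. World frame = base frame: x ahead of the robot, y to its left, z up, the work surface at z = 0. Lengths are in m, angles in rad, forces in N, time in s.
With the tool pointing down it reaches from about 0.3 to 0.825 m from the base axis. Payload 5.4 kg.
Tool frame: the origin (TCP) lies between the finger pads; the fingertips stand 8 mm ahead of it and the grasp point (between the pads) lies 11 mm behind it; z points along the fingers, x is the direction in which the jaws open and shut, and the axes are right-handed (so a half turn about z gives the same grasp; the last joint's range is limited). The gripper opens to 92 mm and grips with 3 to 60 N. Pads are 20 mm wide; open, the fingers measure 128 mm over their backs; the gripper's body (75 mm by 189 mm) begins 69 mm behind the grasp point.
Start: joints at [-1.46, 0.158, 1.597, -0, 1.386, -0.21], TCP at [0.181, -0.546, 0.223] pointing down, gripper open.
Joint ranges: [-2.91, 2.91], [-0.94, 2.29], [0.18, 2.7], [-1.29, 4.43], [0.17, 2.64], [-3, 3]. Speed limits (rad/s): [2.57, 2.57, 3.14, 3.14, 3.14, 3.14].

INTERFACE

Orientations are given as a unit quaternion [w, x, y, z].
In Python, from rig import r gives the robot as it stands.
- The arm moves only by the tool send_rows, never from a script. Its argument "series" is a list of rows, each a list of 3 entries, a list of its own where there are three numbers: the shift along the tool's x, y, z in m, then the turn, a rotation vector about the tool's x, y, z in degrees, then the closure in counts, from 0 (fully open) to 255 (shut). In form: [[[x, y, z], [ax, ay, az], claw], ...]. A call has 1 to 20 rows; each row shifts and turns the commanded pose from where the row before left it, along the tool's axes as they then stand; what a row does not reach is not made up. A row lasts 1/12 s, in which the tool goes at most 41.7 mm and 7.16 degrees, less where a joint would pass 70% of its speed; a pose out of reach is approached as far as the arm can. A call with a gripper value outside its range is refused whole. The fingers move at their own pace and stop on an object; "squeeze" is the grip in N (left out, the last holds). Time passes only in rows, so rows that do not move let the fingers close. It gives the time, the measured TCP pose, the force and the opening at its end, in the units of the state.
- r.get_obs(): the state, without advancing time (a new reading comes with each control period).
- r.camera(name): name is "scene" or "top" or "wrist"; returns the picture (384x512x3 uint8, blue, green, red); there is no depth.
- r.camera_info(name): a dict with "fov_y" (degrees; the focal length in pixels is half the picture's height over the tangent of half this angle, whatever the lens; pixels are square), "cx", "cy" (the principal point, pixels), "camera_from_world" (4x4, takes a point from world to camera coordinates); the wrist camera has in their place "tool_from_camera" (4x4, takes a point from camera to tool coordinates, whose origin is the TCP and whose axes are the tool frame's). Camera axes: x right, y up, looking along -z (the intrinsics and any distortion apply to the point x, -y, -z); pixel columns grow to the right and rows downward; lengths in m; the calibration is good to about 2 mm. A picture is of the moment at which its call begins: read the wrist's pose just before it. camera_info takes no time and is no camera call.
- r.hand_in(): hands the job in, once; it reports no verdict.
The state is a dict: "time": time; "joints": joint angles; "joint_vel": joint speeds; "effort": joint torques, N m; "ee_pos": TCP position; "orientation": TCP orientation; "ft_force": force on the tool from outside, world axes, zero at the start; "ft_torque": the same for the moment, N m; "finger_gap": opening from 0.0 (shut) to 1.0 (fully open).
Only numpy, scipy, OpenCV 4.12 (cv2) and the standard library are available. Lean on these libraries where they do the work, as an engineer would, in place of code of your own. Each camera call takes 0.05 s, during which the arm holds its last target.

## Working session

There is one attempt and no reset: what is moved stays moved. The work goes in short steps, Python scripts to look and compute and a tool call to move; the robot and the scene stay as the last step left them, time stands still between calls to the robot, and variables do not carry over. Pictures are saved under pics/ and viewed, and the job is handed in when it is done.

Besides the shell and the picture viewer there is one more tool, called after "Call:" as name(argument=value, ...), one argument or row to a line, values as JSON. send_rows: Moves the arm, as the interface text tells. Its arguments: {"type":"object","properties":{"series":{"type":"array","items":{"type":"array"}},"squeeze":{"type":"number"}},"required":["series"]}

```bash
ls; mkdir -p pics; python3 - <<'E'
from rig import r
import cv2
o=r.get_obs();print(o)
for n in ["scene","top","wrist"]:
    cv2.imwrite(f"pics/{n}0.png",r.camera(n)); print(n,r.camera_info(n))
E
```

```text
pics
{'time': 0.0, 'joints': array([-1.46010749e+00,  1.59022753e-01,  1.59825008e+00, -2.63444411e-05,
        1.38619233e+00, -2.10138439e-01]), 'joint_vel': array([ 0.00132346,  0.00088434, -0.00097566,  0.00039978,  0.00082032,
       -0.00164054]), 'effort': array([ 2.04579010e-06, -3.85571480e+01, -3.22108734e+01,  7.00135203e-02,
        3.79095110e-02, -1.47682626e-04]), 'ee_pos': array([ 0.18120822, -0.54504616,  0.22162475]), 'orientation': array([-6.85430125e-04,  8.10973240e-01, -5.85082497e-01, -6.37904551e-04]), 'ft_force': array([ 0.07282575,  0.80605314, -0.19673503]), 'ft_torque': array([ 0.00603777,  0.05139693, -0.03535478]), 'finger_gap': 1.001342559620525}
scene {'fov_y': 48.476641773192284, 'cx': 256.41857652844334, 'cy': 194.27139138272582, 'camera_from_world': array([[-0.51083638,  0.85967552,  0.00204895,  0.32862021],
       [-0.52091532, -0.31143254,  0.79476852,  0.18085311],
       [ 0.68388115,  0.40492935,  0.60690922, -1.73461939],
       [ 0.        ,  0.        ,  0.        ,  1.        ]])}
top {'fov_y': 43.15714032910894, 'cx': 264.535205206299, 'cy': 192.47628346872258, 'camera_from_world': array([[ 0.01396276, -0.99988698,  0.00557348, -0.07501572],
       [ 0.99111004,  0.01457734,  0.13224368, -0.56727027],
       [-0.13230998,  0.00367745,  0.99120157, -1.51278247],
       [ 0.        ,  0.        ,  0.        ,  1.        ]])}
wrist {'fov_y': 69.50753718639908, 'cx': 253.01828428865818, 'cy': 195.97846044428871, 'tool_from_camera': array([[ 9.99999995e-01,  8.62462584e-05,  4.57229333e-05,
         2.03467531e-04],
       [ 9.48211914e-05, -9.69508975e-01, -2.45055788e-01,
        -6.83286981e-02],
       [ 2.31936493e-05,  2.45055791e-01, -9.69508978e-01,
        -1.61165759e-01],
       [ 0.00000000e+00,  0.00000000e+00,  0.00000000e+00,
         1.00000000e+00]])}
```

View pics/scene0.png

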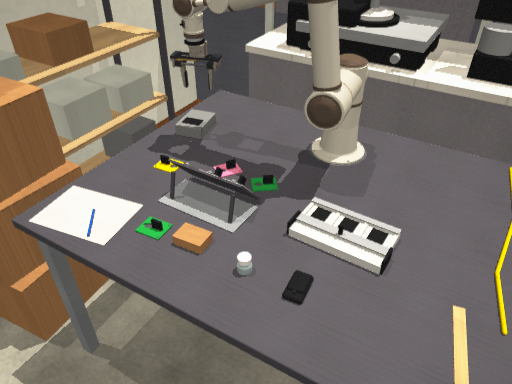

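View pics/top0.png

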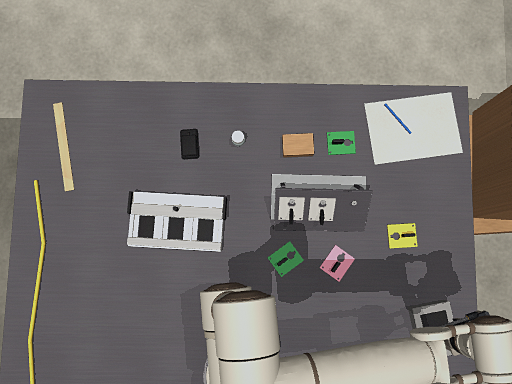

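View pics/wrist0.png

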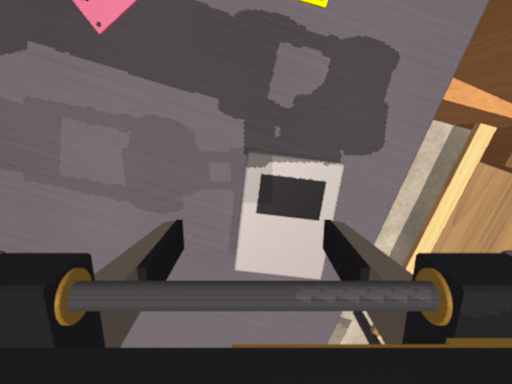

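The top view shows two silver plates on the board, at about (291,209) and (322,209), an empty screw at (354,203), and the deck around (175,225). I'll enlarge crops to measure.

```bash
python3 - <<'E'
import cv2
t=cv2.imread("pics/top0.png");s=cv2.imread("pics/scene0.png")
def c(im,x0,y0,x1,y1,k,n): cv2.imwrite(n,cv2.resize(im[y0:y1,x0:x1],None,fx=k,fy=k,interpolation=cv2.INTER_CUBIC))
c(t,115,180,240,260,6,"pics/t_deck.png");c(t,262,165,382,240,6,"pics/t_board.png")
c(s,280,195,405,275,6,"pics/s_deck.png");c(s,150,150,270,235,6,"pics/s_board.png")
E
```

```text
(no output)
```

View pics/t_deck.png

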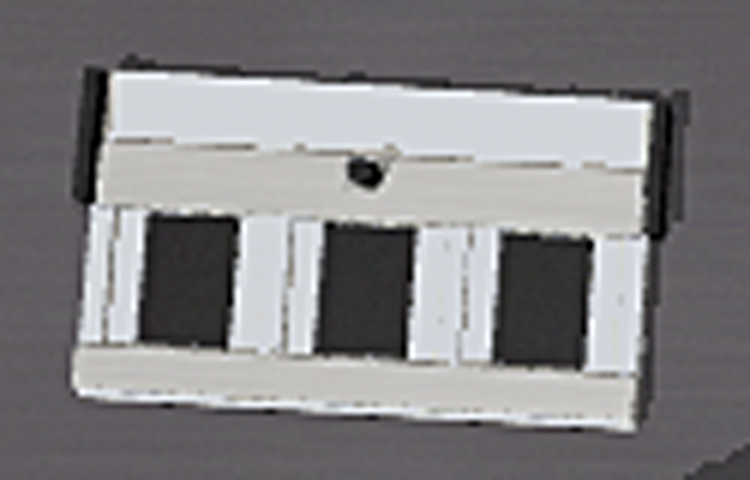

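View pics/t_board.png

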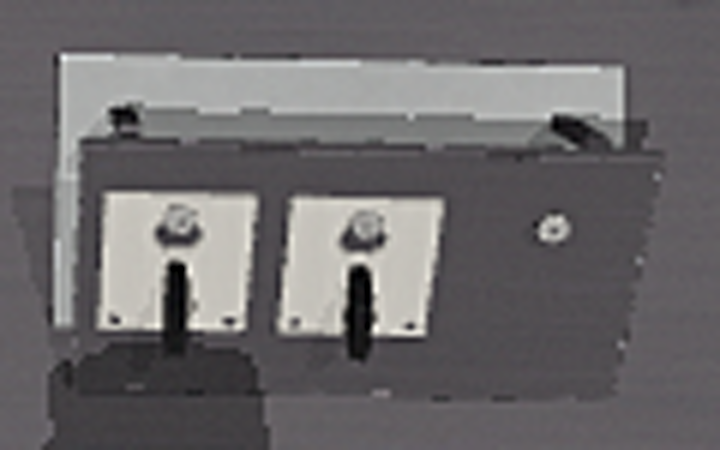

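View pics/s_deck.png

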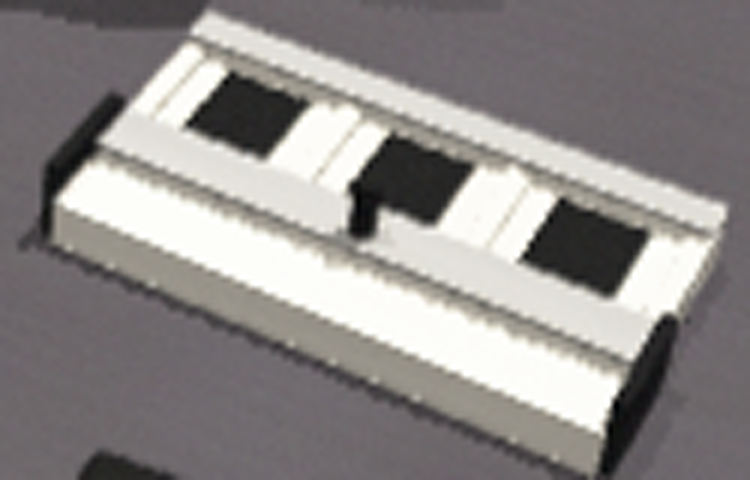

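View pics/s_board.png

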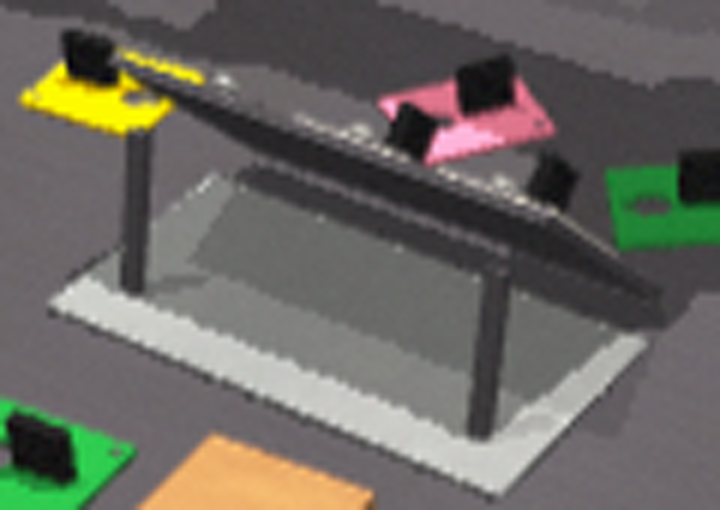

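```bash
cat > h.py <<'E'
import numpy as np, cv2
from scipy.optimize import least_squares
from scipy.spatial.transform import Rotation as R
from rig import r
def K(i): 
    f=192/np.tan(np.radians(i['fov_y']/2)); return f,i['cx'],i['cy']
def proj(info,P,T=None):
    P=np.atleast_2d(P); T=info['camera_from_world'] if T is None else T
    c=P@T[:3,:3].T+T[:3,3]; f,cx,cy=K(info)
    return np.c_[cx+f*c[:,0]/-c[:,2], cy-f*c[:,1]/-c[:,2]]
def wristT(obs):
    i=r.camera_info("wrist"); q=obs['orientation']
    W=np.eye(4);W[:3,:3]=R.from_quat([q[1],q[2],q[3],q[0]]).as_matrix();W[:3,3]=obs['ee_pos']
    return np.linalg.inv(W@i['tool_from_camera'])
def tri(obs):  # list of (info,T,(u,v))
    A=[];b=[]
    for i,T,(u,v) in obs:
        f,cx,cy=K(i); d=np.array([(u-cx)/f,-(v-cy)/f,-1]); Rw=T[:3,:3].T
        o=-Rw@T[:3,3]; d=Rw@d; d/=np.linalg.norm(d); M=np.eye(3)-np.outer(d,d); A.append(M); b.append(M@o)
    x=np.linalg.lstsq(np.vstack(A),np.hstack(b),rcond=None)[0]
    return x,[np.linalg.norm(M@x-bb) for M,bb in zip(A,b)]
def shot(n,name):
    o=r.get_obs(); im=r.camera(n); cv2.imwrite(f"pics/{name}.png",im); np.savez(f"pics/{name}.npz",p=o['ee_pos'],q=o['orientation']); return o
def T0(name):
    z=np.load(f"pics/{name}.npz"); return wristT({'ee_pos':z['p'],'orientation':z['q']})
E
cat > fit.py <<'E'
from h import *
it,isc=r.camera_info("top"),r.camera_info("scene")
def cv(a,o): return np.array(a)/6+np.array(o)
mt=[(-.0375,.147,.043),(-.0375,-.147,.043),(.035,.144,.043),(.035,-.144,.043),(.069,.144,.043),(.069,-.144,.043),(.058,0,.077)]
pt=cv([(78,345),(637,376),(97,205),(643,236),(103,140),(643,170),(362,172)],(115,180))
# scene
ms=[(-.0375,-.147,.043),(-.0375,.147,.043),(.069,-.144,.043),(.069,.144,.043),(.058,0,.077)]
ps=cv([(190,38),(717,228),(100,148),(628,358),(367,187)],(280,195))
def pose(v,m):
    c,s=np.cos(v[2]),np.sin(v[2]);m=np.array(m)
    return np.c_[v[0]+c*m[:,0]-s*m[:,1],v[1]+s*m[:,0]+c*m[:,1],m[:,2]+(v[3] if len(v)>3 else 0)]
def res(v): return np.r_[(proj(it,pose(v,mt))-pt).ravel(),(proj(isc,pose(v,ms))-ps).ravel()]
for x0 in ([.5,.3,0],[.5,.3,0,0]):
    s=least_squares(res,x0,loss='soft_l1');print("deck",s.x,np.round(s.fun,1).reshape(-1,2).tolist())
st=cv([(180,222),(366,228),(554,228)],(262,165)); ss=cv([(500,185),(357,130),(222,80)],(150,150))
for a,b in zip(st,ss): print(tri([(it,it['camera_from_world'],a),(isc,isc['camera_from_world'],b)]))
E
python3 fit.py
```

```text
deck [ 0.45149206  0.21287402 -0.04255322] [[-0.5, -0.5], [-0.2, -0.3], [-0.5, -0.1], [-0.6, -0.1], [-0.5, 0.0], [0.2, 0.2], [-0.5, -0.3], [-1.0, -1.5], [-1.0, 0.2], [-0.9, -1.8], [0.5, -0.4], [0.1, -1.7]]
deck [ 0.4509892   0.21315848 -0.04045102 -0.00478697] [[-0.1, -0.2], [-0.1, -0.2], [-0.3, 0.3], [-0.5, 0.1], [-0.3, 0.5], [0.2, 0.4], [-0.4, -0.0], [-1.0, -0.3], [-1.2, 1.3], [-0.8, -0.7], [0.4, 0.6], [0.0, -0.5]]
(array([ 0.53084408, -0.15132679,  0.11495189]), [np.float64(0.0013819228445720662), np.float64(0.001381922844571863)])
(array([ 0.52925083, -0.24534964,  0.11637415]), [np.float64(0.0017604666360274818), np.float64(0.0017604666360272418)])
(array([ 0.52992581, -0.33902536,  0.11802496]), [np.float64(0.0007586760254135854), np.float64(0.0007586760254141893)])
```

```bash
cat > go.py <<'E'
# usage: go.py x y z  [xang_deg tilt_deg]  -> tool-frame translation & rotvec to reach; tool x at world angle xang, then tilted about tool x by tilt
import sys; from h import *
def Rt(xang,tilt):
    a=np.radians(xang); x=np.array([np.cos(a),np.sin(a),0]);z=np.array([0,0,-1.]);y=np.cross(z,x)
    return R.from_matrix(np.c_[x,y,z])*R.from_euler('x',tilt,degrees=True)
if __name__=="__main__":
    v=list(map(float,sys.argv[1:])); o=r.get_obs(); q=o['orientation']; C=R.from_quat([q[1],q[2],q[3],q[0]])
    d=np.array(v[:3])-o['ee_pos']; print("tool shift (before turning) mm",np.round(C.inv().apply(d)*1000,1),"n rows",np.linalg.norm(d)/.0417)
    if len(v)>3:
        T=Rt(v[3],v[4]); print("turn deg",np.round((C.inv()*T).as_rotvec(degrees=True),2)," shift after turning",np.round(T.inv().apply(d)*1000,1))
    print("pos",o['ee_pos'].round(4),"t",o['time'],"F",o['ft_force'].round(1),"j",o['joints'].round(2),"gap",o['finger_gap'])
E
python3 go.py .46 .212 .28 -92.4 0
python3 - <<'E'
import sys; sys.path.insert(0,'.')
from go import Rt
import numpy as np
print(Rt(-90,48).as_matrix().round(2)); print(Rt(-90,-48).as_matrix().round(2))
E
```

```text
tool shift (before turning) mm [-630.8 -503.3  -57.1] n rows 19.399921852825926
turn deg [-0.    0.08 20.78]  shift after turning [-768.2 -246.8  -58.1]
pos [ 0.1812 -0.5452  0.2219] t 0.15 F [-0.2  0.7 -0.5] j [-1.46  0.16  1.6  -0.    1.39 -0.21] gap 0.9969977507967975
[[ 0.   -0.67  0.74]
 [-1.    0.    0.  ]
 [ 0.   -0.74 -0.67]]
[[ 0.   -0.67 -0.74]
 [-1.    0.    0.  ]
 [ 0.    0.74 -0.67]]
```

Call:
send_rows(
  series=[
    [[-0.026,-0.021,-0.006],[0,0,0],0],
    [[-0.032,-0.0255,-0.006],[0,0,0],0],
    [[-0.032,-0.0255,-0.006],[0,0,0],0],
    [[-0.032,-0.0255,-0.006],[0,0,0],0],
    [[-0.032,-0.0255,-0.006],[0,0,0],0],
    [[-0.032,-0.0255,-0.006],[0,0,0],0],
    [[-0.032,-0.0255,-0.006],[0,0,0],0],
    [[-0.032,-0.0255,-0.006],[0,0,0],0],
    [[-0.032,-0.0255,-0.006],[0,0,0],0],
    [[-0.032,-0.0255,-0.003],[0,0,0],0],
    [[-0.032,-0.0255,0],[0,0,0],0],
    [[-0.032,-0.0255,0],[0,0,0],0],
    [[-0.032,-0.0255,0],[0,0,0],0],
    [[-0.032,-0.0255,0],[0,0,0],0],
    [[-0.032,-0.0255,0],[0,0,0],0],
    [[-0.032,-0.0255,0],[0,0,0],0],
    [[-0.032,-0.0255,0],[0,0,0],0],
    [[-0.032,-0.0255,0],[0,0,0],0],
    [[-0.032,-0.0255,0],[0,0,0],0],
    [[-0.028,-0.022,0],[0,0,0],0],
  ],
)

```text
time: 1.82
ee_pos: [0.4591, 0.2132, 0.2792]
orientation: [0.0, 0.811, -0.585, -0.0]
ft_force: [0.7, -0.5, -0.5]
finger_gap: 1.005
```

Call:
send_rows(
  series=[
    [[0,0,0],[0,0,5],0],
    [[0,0,0],[0,0,6],0],
    [[0,0,0],[0,0,6],0],
    [[0,0,0],[0,0,3.8],0],
    [[0,0,0],[0,0,0],0],
    [[0,0,0],[0,0,0],0],
  ],
)

```text
time: 2.32
ee_pos: [0.4589, 0.2105, 0.2794]
orientation: [-0.0, -0.693, 0.721, 0.0]
ft_force: [0.1, -0.4, -0.7]
finger_gap: 0.999
```

```bash
python3 go.py .46 .212 .28 -92.4 0; python3 -c "
from h import *
shot('wrist','w1')"
```

```text
tool shift (before turning) mm [-1.6 -1.1 -0.6] n rows 0.047694843825215
turn deg [ 0.03 -0.    0.1 ]  shift after turning [-1.6 -1.1 -0.6]
pos [0.4589 0.2105 0.2794] t 2.3167 F [ 0.1 -0.4 -0.7] j [ 0.19 -0.06  1.71  0.    1.49  1.8 ] gap 0.9992822087890414
```

View pics/w1.png

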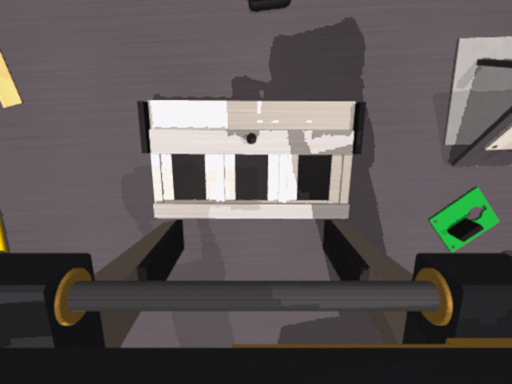

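```bash
python3 - <<'E'
import cv2
s=cv2.imread("pics/w1.png");x0,y0,x1,y1=130,90,380,230
cv2.imwrite("pics/w1c.png",cv2.resize(s[y0:y1,x0:x1],None,fx=3.2,fy=3.2,interpolation=cv2.INTER_CUBIC))
E
```

```text
(no output)
```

View pics/w1c.png

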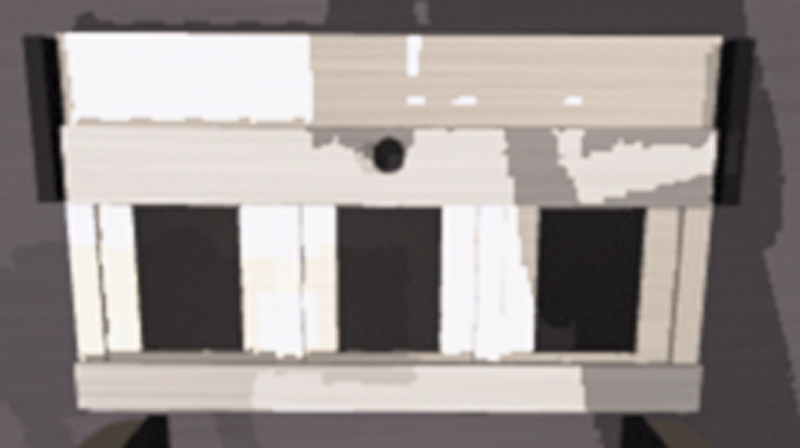

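```bash
cat >> fit.py <<'E'
print('--- with wrist')
iw=r.camera_info("wrist");Tw=T0('w1')
mw=[(.035,.144,.043),(.035,-.144,.043),(.069,.144,.043),(.069,-.144,.043),(-.0375,.147,.043),(-.0375,-.147,.043),(.058,0,.077)]
pw=np.array([(65,203),(716,205),(62,125),(716,128),(76,365),(702,365),(388,153)])/3.2+[130,90]
def rw(v): return (proj(iw,pose(v,mw),Tw)-pw).ravel()
for f,x0 in ((rw,[.45,.21,0]),(rw,[.45,.21,0,0]),(lambda v:np.r_[res(v),rw(v)],[.45,.21,0]),(lambda v:np.r_[res(v),rw(v)],[.45,.21,0,0])):
    s=least_squares(f,x0,loss='soft_l1');print("deck",s.x.round(4),np.round(s.fun,1)[-14:].tolist())
E
python3 fit.py
```

```text
deck [ 0.45149206  0.21287402 -0.04255322] [[-0.5, -0.5], [-0.2, -0.3], [-0.5, -0.1], [-0.6, -0.1], [-0.5, 0.0], [0.2, 0.2], [-0.5, -0.3], [-1.0, -1.5], [-1.0, 0.2], [-0.9, -1.8], [0.5, -0.4], [0.1, -1.7]]
deck [ 0.4509892   0.21315848 -0.04045102 -0.00478697] [[-0.1, -0.2], [-0.1, -0.2], [-0.3, 0.3], [-0.5, 0.1], [-0.3, 0.5], [0.2, 0.4], [-0.4, -0.0], [-1.0, -0.3], [-1.2, 1.3], [-0.8, -0.7], [0.4, 0.6], [0.0, -0.5]]
(array([ 0.53084408, -0.15132679,  0.11495189]), [np.float64(0.0013819228445720662), np.float64(0.001381922844571863)])
(array([ 0.52925083, -0.24534964,  0.11637415]), [np.float64(0.0017604666360274818), np.float64(0.0017604666360272418)])
(array([ 0.52992581, -0.33902536,  0.11802496]), [np.float64(0.0007586760254135854), np.float64(0.0007586760254141893)])
--- with wrist
deck [ 0.4535  0.2124 -0.0433] [0.4, 0.3, -1.2, 0.3, -0.8, 0.2, 1.0, -0.1, -0.8, -1.3, 0.7, -0.8, 0.3, 0.9]
deck [ 0.4534  0.2125 -0.0434 -0.0007] [0.6, 0.3, -1.4, 0.3, -0.6, 0.2, 0.8, -0.1, -0.6, -1.5, 0.5, -0.9, 0.3, 0.9]
deck [ 0.453   0.2126 -0.0426] [0.3, 0.7, -1.4, 0.6, -0.9, 0.6, 0.8, 0.2, -0.8, -1.0, 0.6, -0.5, 0.2, 1.3]
deck [ 0.4528  0.2127 -0.0422 -0.0022] [0.8, 0.8, -2.0, 0.5, -0.4, 0.8, 0.2, 0.3, -0.3, -1.2, 0.1, -0.8, 0.1, 1.3]
```

```bash
python3 go.py .511 .2101 .058 -92.45 0
```

```text
tool shift (before turning) mm [ -1.8 -52.2 221.4] n rows 5.454661512679395
turn deg [ 0.02 -0.    0.14]  shift after turning [ -1.9 -52.1 221.4]
pos [0.4589 0.2104 0.2794] t 2.3667 F [ 0.3 -0.1  0.6] j [ 0.19 -0.06  1.71  0.    1.49  1.8 ] gap 1.0009805384445172
```

Call:
send_rows(
  series=[
    [[0,-0.02,0.01],[0,0,0],0],
    [[-0.0018,-0.032,0.02],[0,0,0],0],
    [[0,0,0.035],[0,0,0],0],
    [[0,0,0.038],[0,0,0],0],
    [[0,0,0.038],[0,0,0],0],
    [[0,0,0.035],[0,0,0],0],
    [[0,0,0.025],[0,0,0],0],
    [[0,0,0.015],[0,0,0],0],
    [[0,0,0.005],[0,0,0],0],
    [[0,0,0],[0,0,0],100],
    [[0,0,0],[0,0,0],255],
    [[0,0,0],[0,0,0],255],
    [[0,0,0],[0,0,0],255],
    [[0,0,0],[0,0,0],255],
    [[0,0,0],[0,0,0],255],
    [[0,0,0],[0,0,0],255],
    [[0,0,0],[0,0,0],255],
    [[0,0,0],[0,0,0],255],
  ],
  squeeze=20,
)

```text
time: 3.87
ee_pos: [0.5111, 0.2101, 0.0587]
orientation: [0.0, -0.692, 0.722, -0.0]
ft_force: [-0.1, 0.2, -0.6]
finger_gap: 0.368
```

Call:
send_rows(
  series=[
    [[0,0,0],[0,0,0],255],
    [[0,0,0],[0,0,0],255],
    [[0,0,0],[0,0,0],255],
    [[0,0,0],[0,0,0],255],
    [[0,0,0],[0,0,0],255],
    [[0,0,0],[0,0,0],255],
    [[0,0,0],[0,0,0],255],
    [[0,0,0],[0,0,0],255],
  ],
)

```text
time: 4.53
ee_pos: [0.5111, 0.211, 0.0586]
orientation: [0.001, -0.692, 0.722, 0.0]
ft_force: [0.5, 5.8, -0.8]
finger_gap: 0.144
```

Call:
send_rows(
  series=[
    [[0,-0.004,0],[0,0,0],255],
    [[0,-0.005,0],[0,0,0],255],
    [[0,-0.005,0],[0,0,0],255],
    [[0,-0.005,0],[0,0,0],255],
    [[0,-0.004,0],[0,0,0],255],
    [[0,-0.003,0],[0,0,0],255],
    [[0,-0.002,0],[0,0,0],255],
    [[0,0,0],[0,0,0],255],
  ],
)

```text
time: 5.2
ee_pos: [0.5377, 0.2098, 0.0585]
orientation: [-0.001, -0.692, 0.722, 0.002]
ft_force: [-4.3, 5.5, 4.5]
finger_gap: 0.147
```

Call:
send_rows(
  series=[
    [[0,-0.001,0],[0,0,0],255],
    [[0,-0.001,0],[0,0,0],255],
    [[0,-0.001,0],[0,0,0],255],
    [[0,0,0],[0,0,0],255],
    [[0,0,0],[0,0,0],255],
  ],
)

```text
time: 5.62
ee_pos: [0.5378, 0.2098, 0.0585]
orientation: [-0.003, -0.692, 0.722, 0.004]
ft_force: [-14.9, 3.4, 12.0]
finger_gap: 0.145
```

Call:
send_rows(
  series=[
    [[0,0,0],[0,0,0],120],
    [[0,0,0],[0,0,0],60],
    [[0,0,0],[0,0,0],60],
    [[0,0,0],[0,0,0],60],
    [[0,0,-0.01],[0,0,0],60],
    [[0,0,-0.03],[0,0,0],60],
    [[0,0,-0.038],[0,0,0],60],
    [[0,0,-0.038],[0,0,0],60],
    [[0,0,-0.038],[0,0,0],60],
    [[0,0,-0.03],[0,0,0],60],
    [[0,0,-0.01],[0,0,0],60],
  ],
)

```text
time: 6.53
ee_pos: [0.5447, 0.2091, 0.2598]
orientation: [0.004, -0.692, 0.722, -0.003]
ft_force: [0.6, -0.0, 0.8]
finger_gap: 0.769
```

```bash
python3 go.py .43 -.2 .26 -90 0; python3 -c "
from h import *
shot('wrist','w2')"
```

```text
tool shift (before turning) mm [413.5  97.3  -2. ] n rows 10.187855195583714
turn deg [-0.6   0.1  -2.43]  shift after turning [ 4.091e+02  1.147e+02 -2.000e-01]
pos [0.5447 0.2091 0.2598] t 6.5333 F [ 0.6 -0.   0.8] j [ 0.16  0.15  1.53 -0.    1.45  1.77] gap 0.7692288116443631
```

View pics/w2.png

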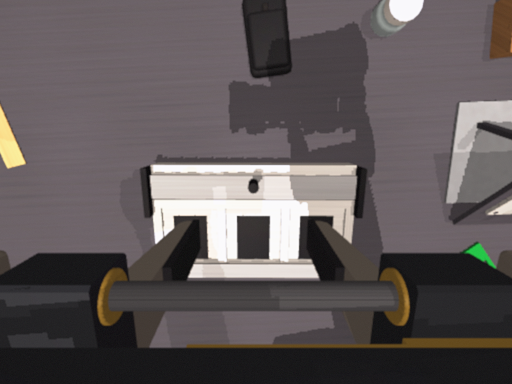

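The bar now sits at rows 175–199, clear of the bays, so it's open. Next is the board.

Call:
send_rows(
  series=[
    [[0.035,0.008,0],[0,0,0],60],
    [[0.038,0.009,0],[0,0,0],60],
    [[0.038,0.009,0],[0,0,0],60],
    [[0.038,0.009,0],[0,0,0],60],
    [[0.038,0.009,0],[0,0,0],60],
    [[0.038,0.009,0],[0,0,0],60],
    [[0.038,0.009,0],[0,0,0],60],
    [[0.038,0.009,0],[0,0,0],60],
    [[0.038,0.009,0],[0,0,0],60],
    [[0.038,0.009,0],[0,0,0],60],
    [[0.036,0.008,0],[0,0,0],60],
    [[0,0,0],[-0.6,0.1,-2.4],60],
    [[0,0,0],[0,0,0],60],
  ],
)

```text
time: 7.67
ee_pos: [0.4263, -0.201, 0.2506]
orientation: [-0.005, -0.706, 0.708, 0.005]
ft_force: [0.1, 0.8, 0.1]
finger_gap: 0.765
```

```bash
python3 -c "
from h import *
shot('wrist','w3')"
python3 go.py .38 -.2 .2 -90 48; 
```

```text
tool shift (before turning) mm [ 0.4 46.1 51.4] n rows 1.6570224912882885
turn deg [ 4.873e+01 -2.000e-02 -1.700e-01]  shift after turning [ 0.2 69.1 -0.8]
pos [ 0.4268 -0.1998  0.2508] t 7.7167 F [ 0.3 -0.1 -0.1] j [-0.69 -0.13  1.83 -0.01  1.45  0.88] gap 0.7657786316445847
```

View pics/w3.png

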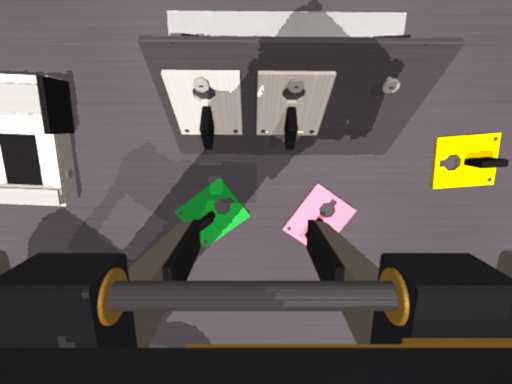

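Call:
send_rows(
  series=[
    [[0,0.003,0],[5,0,0],60],
    [[0,0.004,0],[6.2,0,0],60],
    [[0,0.004,0],[6.2,0,0],60],
    [[0,0.004,0],[6.2,0,0],60],
    [[0,0.004,0],[6.2,0,0],60],
    [[0,0.004,0],[6.2,0,0],60],
    [[0,0.004,0],[6.2,0,0],60],
    [[0,0.004,0],[6.5,0,0],60],
    [[0,0,0],[0,0,0],60],
    [[0,0,0],[0,0,0],60],
  ],
)

```text
time: 8.55
ee_pos: [0.3987, -0.1995, 0.24]
orientation: [0.287, -0.645, 0.648, -0.287]
ft_force: [-0.7, 0.2, 1.5]
finger_gap: 0.765
```

```bash
python3 -c "
from h import *
shot('wrist','w4')"
python3 go.py .38 -.2 .2 -90 48; 
```

```text
tool shift (before turning) mm [ 0.3 44.5 13.6] n rows 1.117318570687543
turn deg [ 0.03 -0.09  0.02]  shift after turning [ 0.3 44.6 13.6]
pos [ 0.3997 -0.1997  0.2422] t 8.6 F [-0.4 -0.1  1.2] j [-1.36 -0.81  2.5   0.84  1.33  0.05] gap 0.7651270795881507
```

View pics/w4.png

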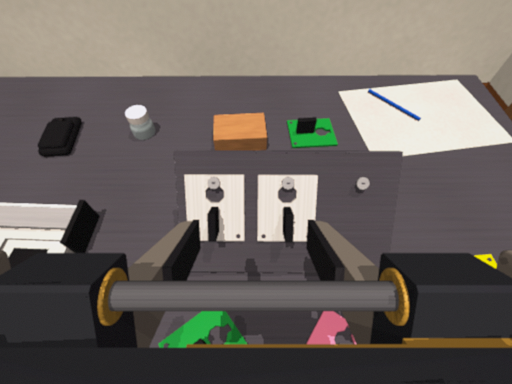

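```bash
python3 - <<'E'
import cv2
s=cv2.imread("pics/w4.png")[140:260,165:410]
cv2.imwrite("pics/w4c.png",cv2.resize(s,None,fx=3.2,fy=3.2,interpolation=cv2.INTER_CUBIC))
s=cv2.imread("pics/w3.png")[30:160,140:410]
cv2.imwrite("pics/w3c.png",cv2.resize(s,None,fx=2.9,fy=2.9,interpolation=cv2.INTER_CUBIC))
E
```

```text
(no output)
```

View pics/w4c.png

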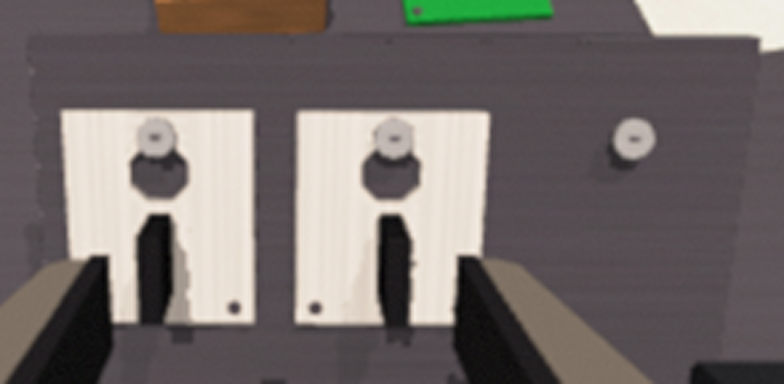

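View pics/w3c.png

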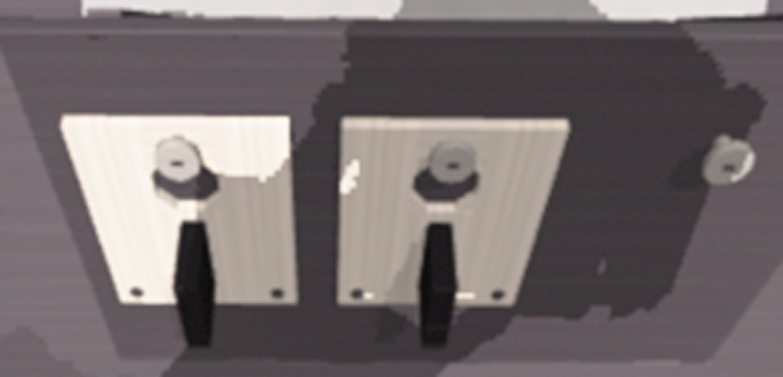

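```bash
cat > screws.py <<'E'
from h import *
iw=r.camera_info("wrist");it,isc=r.camera_info("top"),r.camera_info("scene")
a=np.array([(156,137),(395,139),(634,139)])/3.2+[165,140]
b=np.array([(177,161),(453,163),(730,166)])/2.9+[140,30]
st=np.array([(180,222),(366,228),(554,228)])/6+[262,165]
for k in range(3):
    print(tri([(iw,T0('w4'),a[k]),(iw,T0('w3'),b[k])]), tri([(iw,T0('w4'),a[k]),(iw,T0('w3'),b[k]),(it,it['camera_from_world'],st[k])])[0])
E
python3 screws.py
```

```text
(array([ 0.53122849, -0.15046911,  0.11884041]), [np.float64(0.00029463280041525385), np.float64(0.00029463280041519557)]) [ 0.53047845 -0.15035179  0.11951929]
(array([ 0.53038924, -0.24448746,  0.11788364]), [np.float64(0.00010811429390610094), np.float64(0.00010811429390572593)]) [ 0.52903322 -0.24393807  0.11974947]
(array([ 0.52894434, -0.33813386,  0.11929703]), [np.float64(0.0003842262258701342), np.float64(0.00038422622587036315)]) [ 0.52916503 -0.33823537  0.11903671]
```

```bash
python3 go.py .4474 -.150 .1257 -90.5 48;python3 go.py .492 -.150 .0855 -90.5 48|head -1 
```

```text
tool shift (before turning) mm [-49.9  54.6 113.4] n rows 3.2458948232904774
turn deg [0.03 0.28 0.35]  shift after turning [-50.1  55.  113.1]
pos [ 0.3997 -0.1997  0.2422] t 8.6 F [-0.4 -0.1  1.2] j [-1.36 -0.81  2.5   0.84  1.33  0.05] gap 0.7651270795881507
tool shift (before turning) mm [-50.   54.6 173.4] n rows 4.521523408744966
```

Call:
send_rows(
  series=[
    [[-0.02,0.015,0.02],[0,0,0],90],
    [[-0.025,0.025,0.025],[0,0.3,0.3],90],
    [[-0.005,0.015,0.03],[0,0,0],90],
    [[0,0,0.028],[0,0,0],90],
    [[0,0,0.01],[0,0,0],90],
    [[0,0,0],[0,0,0],90],
    [[0,0,0],[0,0,0],90],
    [[0,0,0],[0,0,0],90],
  ],
)

```text
time: 9.27
ee_pos: [0.4454, -0.1513, 0.1318]
orientation: [0.287, -0.645, 0.646, -0.29]
ft_force: [-0.4, -0.3, -0.4]
finger_gap: 0.646
```

```bash
python3 -c "
from h import *
shot('wrist','w5')"
python3 go.py .492 -.150 .0855 -90.5 48
```

```text
tool shift (before turning) mm [-2.1  3.3 65.8] n rows 1.5807893137558535
turn deg [-0.24  0.    0.27]  shift after turning [-2.1  3.  65.8]
pos [ 0.4451 -0.1517  0.1318] t 9.3167 F [-0.1  0.2 -0.2] j [-1.1  -0.58  2.62  0.99  0.91 -0.09] gap 0.6457932123291541
```

View pics/w5.png

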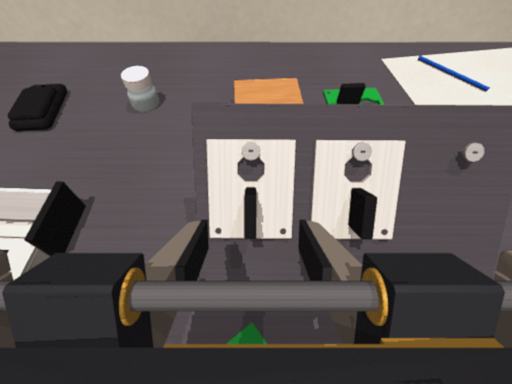

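Call:
send_rows(
  series=[
    [[0,0,0],[-4,0,0],90],
    [[0,0,0],[-4,0,0.3],90],
    [[0,0,0],[-4,0,0],90],
    [[0,0,0],[0,0,0],90],
    [[0,0,0],[0,0,0],90],
  ],
)

```text
time: 9.73
ee_pos: [0.4452, -0.1518, 0.1317]
orientation: [0.22, -0.669, 0.675, -0.222]
ft_force: [0.1, -0.0, -0.3]
finger_gap: 0.646
```

```bash
python3 go.py .4918 -.150 .0855 -90.5 36
```

```text
tool shift (before turning) mm [ -2.2 -10.1  64.8] n rows 1.5745656389366232
turn deg [-0.36 -0.03 -0.04]  shift after turning [ -2.2 -10.6  64.8]
pos [ 0.4452 -0.1518  0.1317] t 9.7333 F [ 0.1 -0.  -0.3] j [-0.94 -0.49  2.48  0.68  0.86  0.27] gap 0.6457965016888075
```

Call:
send_rows(
  series=[
    [[-0.0022,-0.004,0.012],[0,0,0],90],
    [[0,-0.003,0.02],[0,0,0],90],
    [[0,-0.0031,0.02],[0,0,0],90],
    [[0,0,0.0128],[0,0,0],90],
    [[0,0,0],[0,0,0],90],
    [[0,0,0],[0,0,0],90],
  ],
)

```text
time: 10.23
ee_pos: [0.4897, -0.149, 0.0828]
orientation: [0.22, -0.668, 0.677, -0.219]
ft_force: [0.6, 0.5, 0.6]
finger_gap: 0.645
```

```bash
python3 go.py .4918 -.150 .0855 -90.5 36; python3 -c "
from h import *
shot('wrist','w6')"
```

```text
tool shift (before turning) mm [ 1.  -3.3 -0.9] n rows 0.08529371463813586
turn deg [-0.13  0.11 -0.29]  shift after turning [ 1.  -3.3 -0.9]
pos [ 0.4897 -0.149   0.0828] t 10.2333 F [0.6 0.5 0.6] j [-0.81 -0.21  2.39  0.79  0.65  0.2 ] gap 0.645078815044067
```

View pics/w6.png

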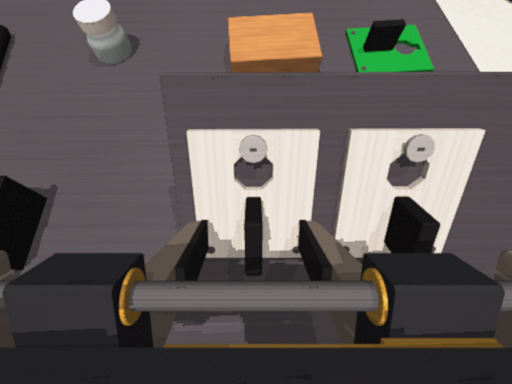

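Call:
send_rows(
  series=[
    [[0.0005,-0.003,-0.001],[0,0,0],90],
    [[0,0,0],[0,0,0],255],
    [[0,0,0],[0,0,0],255],
    [[0,0,0],[0,0,0],255],
    [[0,0,0],[0,0,0],255],
    [[0,0,0],[0,0,0],255],
    [[0,0,0],[0,0,0],255],
    [[0,0,0],[0,0,0],255],
    [[0,0,0],[0,0,0],255],
    [[0,0,0],[0,0,0],255],
    [[0,0,0],[0,0,0],255],
    [[0,0,0],[0,0,0],255],
    [[0,0,0],[0,0,0],255],
    [[0,0,0],[0,0,0],255],
    [[0,0,0],[0,0,0],255],
    [[0,0,0],[0,0,0],255],
  ],
  squeeze=40,
)

```text
time: 11.62
ee_pos: [0.4925, -0.1499, 0.0861]
orientation: [0.219, -0.668, 0.676, -0.22]
ft_force: [-0.3, 0.9, 0.7]
finger_gap: 0.108
```

```bash
python3 go.py .4918 -.150 .0855 -90.5 36; python3 -c "
from h import *
shot('wrist','w7')"
```

```text
tool shift (before turning) mm [0.2 0.9 0.1] n rows 0.022791601970882792
turn deg [-0.18  0.04 -0.2 ]  shift after turning [0.1 0.9 0.1]
pos [ 0.4925 -0.1499  0.0861] t 11.6167 F [-0.3  0.9  0.7] j [-0.81 -0.21  2.39  0.78  0.65  0.21] gap 0.1083872771794794
```

View pics/w7.png

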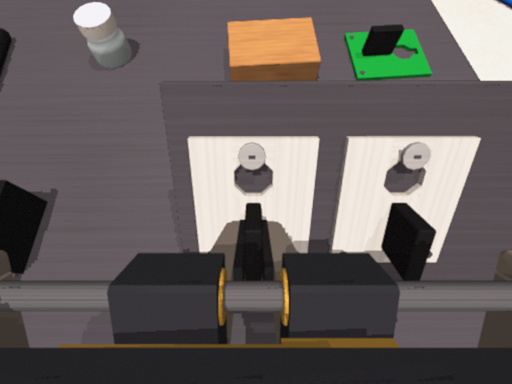

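Call:
send_rows(
  series=[
    [[0,0.0002,-0.0012],[0,0,0],255],
    [[0,-0.004,-0.0008],[0,0,0],255],
    [[0,-0.004,-0.0008],[0,0,0],255],
    [[0,-0.004,-0.0008],[0,0,0],255],
    [[0,-0.0036,-0.0008],[0,0,0],255],
    [[0,0,0],[0,0,0],255],
    [[0,0,0],[0,0,0],255],
  ],
)

```text
time: 12.25
ee_pos: [0.5027, -0.1501, 0.0992]
orientation: [0.219, -0.668, 0.676, -0.22]
ft_force: [-0.4, -0.0, -1.1]
finger_gap: 0.109
```

```bash
python3 go.py .4918 -.150 .0855 -90.5 36; python3 -c "
from h import *
shot('wrist','w8')"
```

```text
tool shift (before turning) mm [ 0.  16.9  4.6] n rows 0.4198312597643167
turn deg [-0.21  0.03 -0.16]  shift after turning [-0.  16.9  4.7]
pos [ 0.5027 -0.1501  0.0992] t 12.25 F [-0.4 -0.  -1.1] j [-0.79 -0.21  2.36  0.75  0.66  0.27] gap 0.10850677757437743
```

View pics/w8.png

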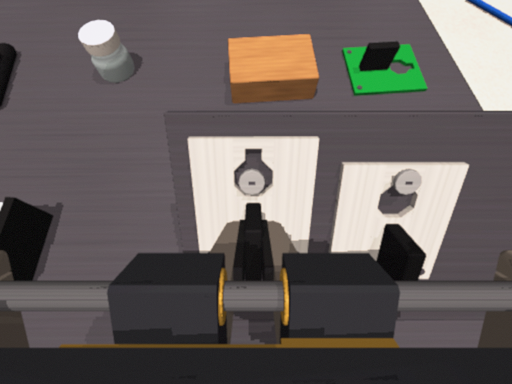

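Call:
send_rows(
  series=[
    [[0,0.0008,-0.004],[0,0,0],255],
    [[0,0.001,-0.005],[0,0,0],255],
    [[0,0.001,-0.005],[0,0,0],255],
    [[0,0.0012,-0.006],[0,0,0],255],
    [[0,0.0014,-0.007],[0,0,0],255],
    [[0,0.002,-0.01],[0,0,0],255],
    [[0,0,0],[0,0,0],255],
  ],
)

```text
time: 12.88
ee_pos: [0.4743, -0.1505, 0.1258]
orientation: [0.219, -0.668, 0.676, -0.221]
ft_force: [0.6, -0.4, -1.7]
finger_gap: 0.106
```

```bash
python3 go.py .45 -.150 .25 -90 36; python3 -c "
from h import *
shot('wrist','w9')"
```

```text
tool shift (before turning) mm [  -0.3  -53.9 -114.5] n rows 3.035098930274745
turn deg [-0.28 -0.38 -0.57]  shift after turning [  -0.5  -53.4 -114.8]
pos [ 0.4743 -0.1505  0.1258] t 12.8833 F [ 0.6 -0.4 -1.7] j [-0.85 -0.37  2.41  0.69  0.77  0.3 ] gap 0.10644506812755923
```

View pics/w9.png

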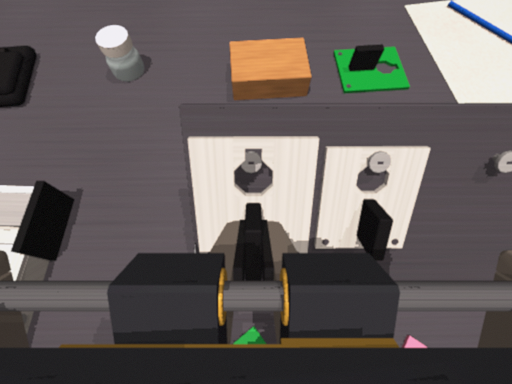

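```bash
cat > place.py <<'E'
# place.py bay nearx_mm nearz_mm phi  [px pz rel]: plate near bottom edge at deck x, world z, plate tilt phi(far edge up)
import sys; from h import *; from go import Rt
D=np.array([.4525,.2132]); yaw=-.0428
def tcp(bay,nx,nz,phi,px=-13.3,pz=18.1,rel=11.8):
    by=[.094,0,-.094][bay]; p=np.radians(phi)
    lx=(px+45); x=nx+lx*np.cos(p)-pz*np.sin(p); z=nz+lx*np.sin(p)+pz*np.cos(p)
    c,s=np.cos(yaw),np.sin(yaw)
    return np.array([D[0]+c*x/1000-s*by,D[1]+s*x/1000+c*by,z/1000]), -90+np.degrees(yaw), phi-rel
if __name__=="__main__":
    a=sys.argv; P,xa,ti=tcp(int(a[1]),*map(float,a[2:]))
    o=r.get_obs();q=o['orientation'];C=R.from_quat([q[1],q[2],q[3],q[0]]);T=Rt(xa,ti);d=P-o['ee_pos']
    print("target",P.round(4),xa,ti); print("turn",np.round((C.inv()*T).as_rotvec(degrees=True),2),"shift before",np.round(C.inv().apply(d)*1000,1),"after",np.round(T.inv().apply(d)*1000,1))
    print("pos",o['ee_pos'].round(4),"t",round(o['time'],2),"F",o['ft_force'].round(1),"M",o['ft_torque'].round(2),"gap",round(o['finger_gap'],3),"j",o['joints'].round(2))
E
python3 place.py 0 -33 120 8
python3 - <<'E'
import sys; sys.path.insert(0,'.')
from h import *
i=r.camera_info('wrist'); Tc=np.linalg.inv(i['tool_from_camera'])
# plate pts -> tool: origin px,pz; tool frame: u->(0,-.979,-.2045), n->(0,.2045,-.979), plate y? 
c,s=np.cos(np.radians(11.8)),np.sin(np.radians(11.8)); u=np.array([0,-c,-s]);n=np.array([0,s,-c]);y=np.cross(n,u)
pts=[(45,38,5),(45,-38,5),(-45,38,5),(-45,-38,5),(39,0,5),(4,0,39)]
P=[((a+13.3)*u+b*y+(z-18.1)*n)/1000 for a,b,z in pts]
print(proj(i,np.array(P),Tc).round(1))
E
```

```text
target [0.4524 0.3073 0.1423] -92.45225936315992 -3.8000000000000007
turn [-40.08   0.53   1.71] shift before [-457.6   12.5  -29.9] after [-456.5   42.8  -14.1]
pos [ 0.4746 -0.1506  0.1254] t 12.93 F [ 0.3  0.2 -0.4] M [ 0.04  0.39 -0.02] gap 0.107 j [-0.85 -0.37  2.41  0.69  0.77  0.3 ]
[[186.6 140.6]
 [318.6 140.6]
 [199.7 264.2]
 [305.6 264.2]
 [252.6 150.7]
 [252.5 233.4]]
```

```bash
python3 - <<'E'
import cv2
s=cv2.imread("pics/w9.png")[125:270,175:335]
cv2.imwrite("pics/w9c.png",cv2.resize(s,None,fx=5,fy=4.0 and 5,interpolation=cv2.INTER_CUBIC)[:600])
E
```

```text
(no output)
```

View pics/w9c.png

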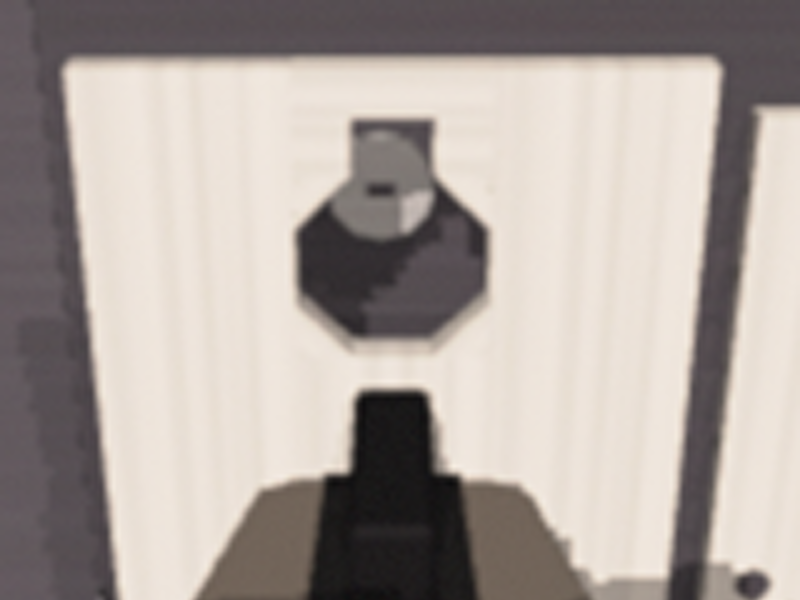

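```bash
cat > inhand.py <<'E'
from h import *
def fit(pts,pix):
    i=r.camera_info('wrist'); Tc=np.linalg.inv(i['tool_from_camera'])
    def P(v,pts):
        px,pz,rel,dx,yw=v; a=np.radians(rel);c,s=np.cos(a),np.sin(a);u=np.array([0,-c,-s]);n=np.array([0,s,-c]);y=np.cross(n,u)
        w=np.radians(yw); u,y=np.cos(w)*u+np.sin(w)*y,np.cos(w)*y-np.sin(w)*u
        return np.array([((a_-px)*u+b*y+(z-pz)*n)/1000 for a_,b,z in pts])+[dx/1000,0,0]
    s=least_squares(lambda v:np.r_[(proj(i,P(v,pts),Tc)-pix).ravel(),.1*(v[2]-11.8)],[-13.3,18.1,11.8,0,0])
    print(s.x.round(2),np.round(s.fun,1)); return s.x
if __name__=="__main__":
    pts=[(45,38,5),(45,-38,5),(39,0,5),(8,0,5),(4,0,5)]
    pix=np.array([(63,57),(722,57),(392,118),(392,352),(392,390)])/5+[175,125]
    fit(pts,pix)
E
python3 inhand.py
```

```text
[-1.591e+01  1.524e+01  8.120e+00  5.000e-01 -1.000e-02] [-0.1  0.6  0.   0.6  0.1 -1.3  0.   1.   0.  -0.8 -0.4]
```

Call:
send_rows(
  series=[
    [[0,-0.008,-0.014],[0,0,0],255],
    [[0,-0.013,-0.022],[0,0,0],255],
    [[0,-0.013,-0.02],[0,0,0],255],
    [[0,-0.013,-0.02],[-4,0,0],255],
    [[0,0,0],[-6,0,0],255],
    [[0,0,0],[-6,0.3,0.8],255],
    [[0,0,0],[-6,0.3,0.9],255],
    [[0,0,0],[-6,0,0],255],
    [[0,0,0],[-6,0,0],255],
    [[0,0,0],[-4,0,0],255],
    [[0,0,0],[-2,0,0],255],
    [[0,0,0],[0,0,0],255],
  ],
)

```text
time: 13.93
ee_pos: [0.4688, -0.1497, 0.2126]
orientation: [-0.022, -0.692, 0.721, 0.026]
ft_force: [-0.2, 0.3, -0.6]
finger_gap: 0.108
```

```bash
python3 place.py 0 -33 140 8
```

```text
target [0.4524 0.3073 0.1623] -92.45225936315992 -3.8000000000000007
turn [0.1  0.21 0.1 ] shift before [-455.7   31.6   54.3] after [-455.9   32.6   52.5]
pos [ 0.4688 -0.1497  0.2126] t 13.93 F [-0.2  0.3 -0.6] M [-0.   -0.06  0.  ] gap 0.108 j [-0.54  0.01  1.78 -0.03  1.42  1.08]
```

Call:
send_rows(
  series=[
    [[-0.025,0.002,0],[0,0,0],255],
    [[-0.035,0.0025,0],[0,0,0],255],
    [[-0.036,0.0025,0],[0,0,0],255],
    [[-0.036,0.0025,0],[0,0,0],255],
    [[-0.036,0.0025,0],[0,0,0],255],
    [[-0.036,0.0025,0],[0,0,0],255],
    [[-0.036,0.0025,0],[0,0,0],255],
    [[-0.036,0.0025,0],[0,0,0],255],
    [[-0.036,0.0025,0],[0,0,0],255],
    [[-0.036,0.0025,0.009],[0,0,0],255],
    [[-0.036,0.0025,0.015],[0,0,0],255],
    [[-0.036,0.002,0.015],[0,0,0],255],
    [[-0.025,0.002,0.01],[0,0,0],255],
    [[-0.0107,0.001,0.005],[0,0,0],255],
    [[0,0,0],[0,0,0],255],
    [[0,0,0],[0,0,0],255],
  ],
)

```text
time: 15.27
ee_pos: [0.4515, 0.3063, 0.163]
orientation: [-0.022, -0.692, 0.721, 0.025]
ft_force: [-0.2, -0.2, -0.6]
finger_gap: 0.106
```

```bash
python3 place.py 0 -33 60 8;  python3 -c "
from h import *
shot('wrist','w10');shot('top','t10')"
```

```text
target [0.4524 0.3073 0.0823] -92.45225936315992 -3.8000000000000007
turn [0.01 0.13 0.04] shift before [-0.9 -6.2 80.4] after [-1.  -6.2 80.4]
pos [0.4515 0.3063 0.163 ] t 15.27 F [-0.2 -0.2 -0.6] M [ 0.03 -0.08  0.02] gap 0.106 j [0.36 0.18 1.7  0.03 1.33 1.96]
```

View pics/w10.png

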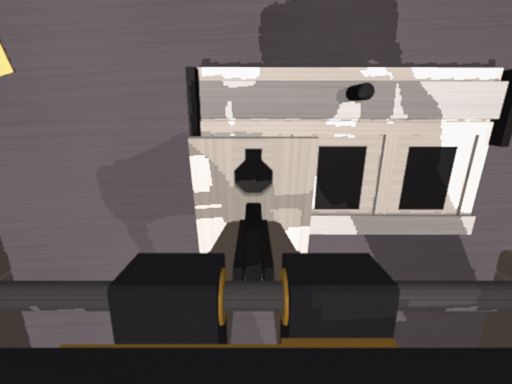

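View pics/t10.png

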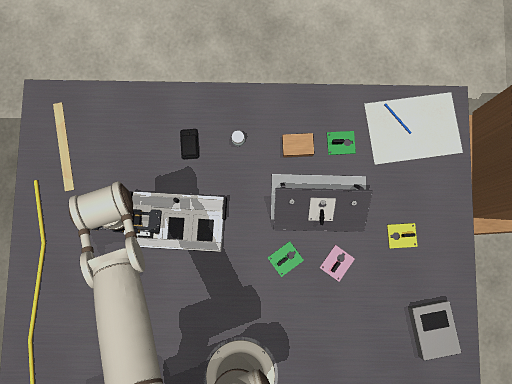

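```bash
python3 - <<'E'
import cv2
s=cv2.imread("pics/w10.png")[60:245,185:512]
cv2.imwrite("pics/w10c.png",cv2.resize(s,None,fx=2.44,fy=2.44,interpolation=cv2.INTER_CUBIC))
E
```

```text
(no output)
```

View pics/w10c.png

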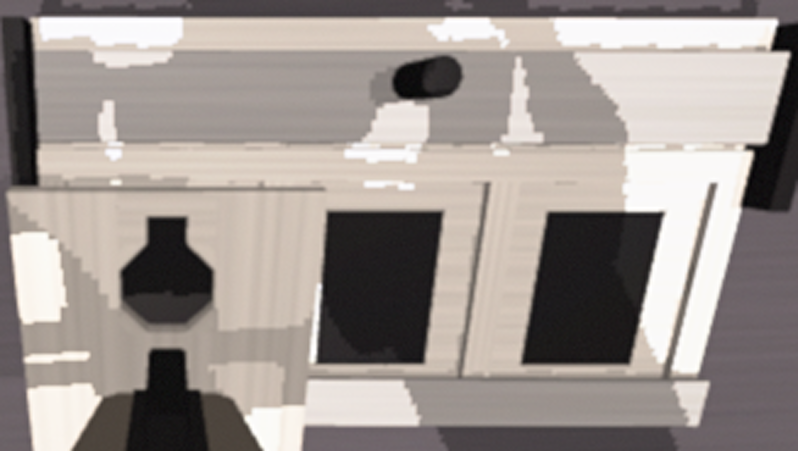

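```bash
cat > fit2.py <<'E'
from fit import *
print("=====")
T10=T0('w10')
m=[(.063,-.144,.043),(.097,-.144,.043),(.063,.144,.043),(.097,.144,.043),(-.0375,-.147,.043),(.086,0,.077)]
p=np.array([(768,143),(787,53),(38,143),(36,50),(708,381),(441,76)])/2.44+[185,60]
def r10(v): return (proj(iw,pose(v,m),T10)-p).ravel()
for f,x0 in ((r10,[.45,.21,0]),(r10,[.45,.21,0,0]),(lambda v:np.r_[r10(v),rw(v)],[.45,.21,0,0]),(lambda v:np.r_[res(v),rw(v),r10(v)],[.45,.21,0])):
    s=least_squares(f,x0,loss='soft_l1');print("deck",s.x.round(4),np.round(s.fun,1)[-14:].tolist())
E
python3 fit2.py | sed '1,/=====/d'
```

```text
deck [ 0.4519  0.2136 -0.0449] [-0.5, 0.7, 2.0, -0.6, -0.8, -0.1, -2.1, -0.2, 0.9, 0.2, 0.4, 0.5]
deck [ 0.4519  0.2129 -0.0449 -0.0022] [-1.5, 0.6, 0.8, -0.4, 0.4, -0.3, -0.8, -0.0, 0.1, -0.5, 0.4, 0.6]
deck [ 0.4523  0.2128 -0.0443 -0.0022] [0.9, 1.0, -2.0, 1.1, -0.3, 1.0, 0.2, 0.9, -0.4, -1.0, -0.1, -0.3, 0.2, 1.8]
deck [ 0.4522  0.2131 -0.0437] [-0.1, 1.9, 0.1, 0.2, 2.5, -1.1, -0.4, -0.3, -1.7, -0.3, 1.6, -0.2, 1.0, 0.1]
```

```bash
sed -i 's/\.4525,\.2132/.4522,.2132/; s/-\.0428/-.0437/' place.py; python3 place.py 0 -33 36 8
```

```text
target [0.4522 0.3073 0.0583] -92.5038255647217 -3.8000000000000007
turn [-0.07  0.17 -0.01] shift before [ -1.2  -6.6 105.3] after [ -1.5  -6.7 105.3]
pos [0.4524 0.3057 0.1638] t 15.37 F [ 0.5  0.1 -0.5] M [ 0.01 -0.05  0.03] gap 0.109 j [0.36 0.18 1.7  0.03 1.33 1.96]
```

Call:
send_rows(
  series=[
    [[-0.0013,-0.002,0.015],[0,0.15,0],255],
    [[0,-0.002,0.022],[0,0,0],255],
    [[0,-0.0015,0.022],[0,0,0],255],
    [[0,-0.001,0.02],[0,0,0],255],
    [[0,0,0.015],[0,0,0],255],
    [[0,0,0.008],[0,0,0],255],
    [[0,0,0.003],[0,0,0],255],
    [[0,0,0],[0,0,0],255],
    [[0,0,0],[0,0,0],255],
  ],
)

```text
time: 16.12
ee_pos: [0.4522, 0.3082, 0.059]
orientation: [-0.022, -0.691, 0.722, 0.024]
ft_force: [0.0, -0.5, -0.7]
finger_gap: 0.105
```

```bash
python3 place.py 0 -33 32 8;  python3 -c "
from h import *
shot('wrist','w11')"
```

```text
target [0.4522 0.3073 0.0543] -92.5038255647217 -3.8000000000000007
turn [-0.1   0.05  0.04] shift before [ 1.  -0.3  4.7] after [ 1.  -0.3  4.7]
pos [0.4522 0.3082 0.059 ] t 16.12 F [ 0.  -0.5 -0.7] M [ 0.03 -0.04 -0.03] gap 0.105 j [0.36 0.31 1.76 0.03 1.13 1.96]
```

View pics/w11.png

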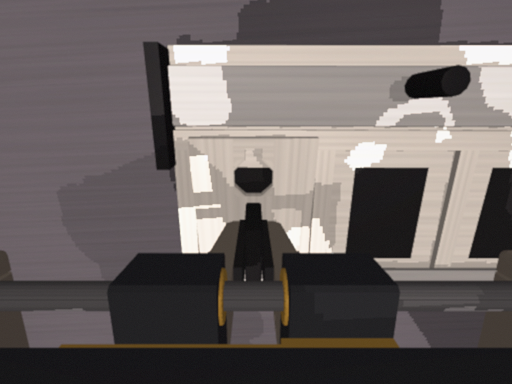

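```bash
python3 - <<'E'
import cv2
s=cv2.imread("pics/w11.png")[100:270,150:360]
cv2.imwrite("pics/w11c.png",cv2.resize(s,None,fx=3.5,fy=3.5,interpolation=cv2.INTER_CUBIC))
E
```

```text
(no output)
```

View pics/w11c.png

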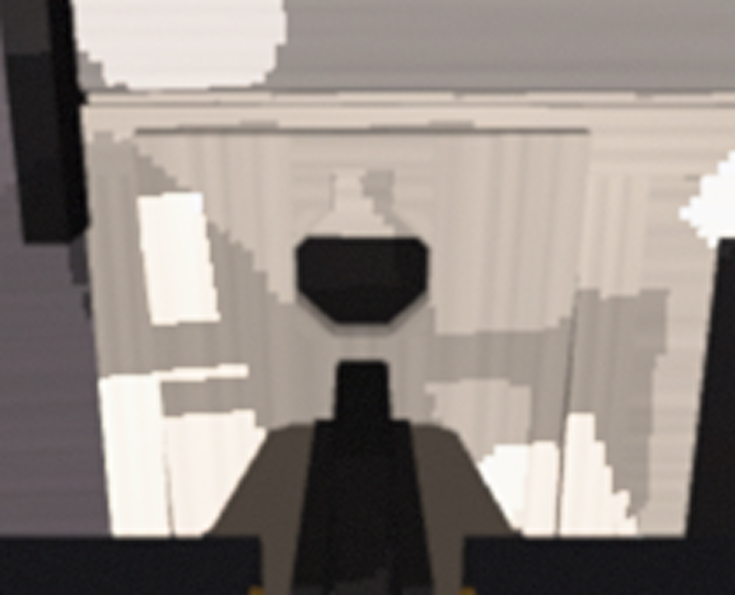

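Call:
send_rows(
  series=[
    [[0.0005,0,0.002],[0,0,0],255],
    [[0.0004,0,0.0015],[0,0,0],255],
    [[0,0,0.001],[0,0,0],255],
    [[0,0,0],[0,0,0],255],
    [[0,0,0],[0,0,0],255],
  ],
)

```text
time: 16.58
ee_pos: [0.4507, 0.3075, 0.0533]
orientation: [-0.023, -0.692, 0.722, 0.024]
ft_force: [-0.0, -0.1, -1.0]
finger_gap: 0.106
```

```bash
python3 place.py 0 -46 31.5 8
```

```text
target [0.4392 0.3079 0.0538] -92.5038255647217 -3.8000000000000007
turn [0.02 0.   0.08] shift before [ 0.1 11.5  0.2] after [ 0.1 11.5  0.2]
pos [0.4507 0.3075 0.0533] t 16.58 F [-0.  -0.1 -1. ] M [ 0.06 -0.   -0.03] gap 0.106 j [0.36 0.32 1.77 0.03 1.12 1.96]
```

Call:
send_rows(
  series=[
    [[0,0,0.0008],[0,0,0],255],
    [[0,0,0.0007],[0,0,0],255],
    [[0,0,0],[0,0,0],255],
    [[0,0,0],[0,0,0],255],
  ],
)

```text
time: 16.92
ee_pos: [0.451, 0.3076, 0.0525]
orientation: [-0.023, -0.692, 0.722, 0.024]
ft_force: [0.2, -1.4, 5.4]
finger_gap: 0.109
```

Call:
send_rows(
  series=[
    [[0,0.001,-0.0012],[0,0,0],255],
    [[0,0.003,0],[0,0,0],255],
    [[0,0.003,0],[0,0,0],255],
    [[0,0.003,0],[0,0,0],255],
    [[0,0.001,0],[0,0,0],255],
    [[0,0,0],[0,0,0],255],
    [[0,0,0],[0,0,0],255],
  ],
)

```text
time: 17.5
ee_pos: [0.4396, 0.3079, 0.0536]
orientation: [-0.023, -0.692, 0.721, 0.024]
ft_force: [0.7, 1.3, -0.2]
finger_gap: 0.104
```

```bash
python3 place.py 0 -46 31.5 8
```

```text
target [0.4392 0.3079 0.0538] -92.5038255647217 -3.8000000000000007
turn [0.02 0.   0.08] shift before [ 0.1  0.5 -0.2] after [ 0.1  0.5 -0.2]
pos [0.4396 0.3079 0.0536] t 17.5 F [ 0.7  1.3 -0.2] M [ 0.01 -0.06 -0.01] gap 0.104 j [0.37 0.3  1.79 0.03 1.11 1.97]
```

Call:
send_rows(
  series=[
    [[0,0.001,0],[0,0,0],255],
    [[0,0.001,0],[0,0,0],255],
    [[0,0,0],[0,0,0],255],
    [[0,0,0],[0,0,0],255],
  ],
)

```text
time: 17.83
ee_pos: [0.4378, 0.308, 0.0538]
orientation: [-0.023, -0.692, 0.722, 0.024]
ft_force: [-1.4, -0.7, -1.7]
finger_gap: 0.108
```

Call:
send_rows(
  series=[
    [[0,0.001,0],[0,0,0],255],
    [[0,0.001,0],[0,0,0],255],
    [[0,0,0],[0,0,0],255],
    [[0,0,0],[0,0,0],255],
  ],
)

```text
time: 18.17
ee_pos: [0.4367, 0.3081, 0.0543]
orientation: [-0.022, -0.692, 0.722, 0.023]
ft_force: [5.0, -0.6, -2.6]
finger_gap: 0.108
```

```bash
python3 place.py 0 -47.5 31.5 8; python3 -c "
from h import *
shot('wrist','w12')"
```

```text
target [0.4377 0.3079 0.0538] -92.5038255647217 -3.8000000000000007
turn [-0.1   0.02  0.07] shift before [ 0.1 -1.   0.4] after [ 0.1 -1.   0.4]
pos [0.4367 0.3081 0.0543] t 18.17 F [ 5.  -0.6 -2.6] M [-0.08 -0.89 -0.07] gap 0.108 j [0.37 0.29 1.8  0.03 1.11 1.97]
```

View pics/w12.png

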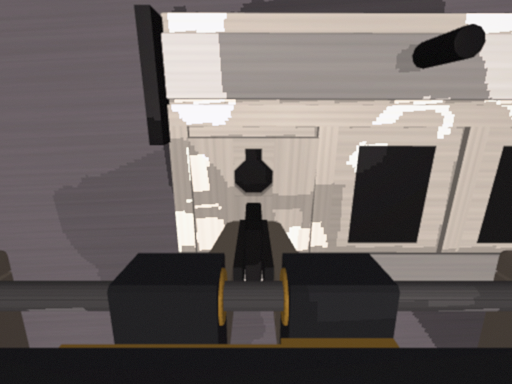

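```bash
for a in "-46.5 31 8" "-46.5 30.8 4" "-46.5 30.5 0"; do python3 place.py 0 $a|head -2; done
```

```text
target [0.4387 0.3079 0.0533] -92.5038255647217 -3.8000000000000007
turn [-0.1   0.03  0.07] shift before [ 0.1 -2.   0.8] after [ 0.1 -2.   0.8]
target [0.4402 0.3078 0.0511] -92.5038255647217 -7.800000000000001
turn [-4.1   0.02  0.07] shift before [ 0.1 -3.7  3. ] after [ 0.1 -3.9  2.7]
target [0.4415 0.3078 0.0486] -92.5038255647217 -11.8
turn [-8.1   0.02  0.07] shift before [ 0.1 -5.2  5.4] after [ 0.1 -5.9  4.6]
```

Call:
send_rows(
  series=[
    [[0,-0.0015,0.0005],[0,0,0],255],
    [[0,-0.001,0.0011],[-2,0,0],255],
    [[0,-0.001,0.0012],[-2,0,0],255],
    [[0,-0.001,0.0012],[-2,0,0],255],
    [[0,0,0],[0,0,0],255],
    [[0,0,0],[0,0,0],255],
  ],
)

```text
time: 18.72
ee_pos: [0.4396, 0.3079, 0.0497]
orientation: [-0.06, -0.689, 0.719, 0.062]
ft_force: [-0.4, -0.3, 1.8]
finger_gap: 0.1
```

```bash
python3 place.py 0 -46.5 30.5 0
```

```text
target [0.4415 0.3078 0.0486] -92.5038255647217 -11.8
turn [-1.92 -0.01  0.06] shift before [ 0.1 -2.1  0.7] after [ 0.1 -2.1  0.6]
pos [0.4396 0.3079 0.0497] t 18.72 F [-0.4 -0.3  1.8] M [-0.03  0.19  0.01] gap 0.1 j [0.35 0.37 1.72 0.07 1.21 1.93]
```

Call:
send_rows(
  series=[
    [[0,-0.001,0.0006],[-1,0,0],255],
    [[0,-0.0006,0.0004],[-1,0,0],255],
    [[0,0,0],[0,0,0],255],
    [[0,0,0],[0,0,0],255],
  ],
)

```text
time: 19.05
ee_pos: [0.4411, 0.3081, 0.0487]
orientation: [-0.071, -0.688, 0.718, 0.075]
ft_force: [-2.7, -0.1, 5.0]
finger_gap: 0.107
```

```bash
python3 place.py 0 -46.5 30.5 0; python3 -c "
from h import *
shot('wrist','w13')"
```

```text
target [0.4415 0.3078 0.0486] -92.5038255647217 -11.8
turn [0.07 0.01 0.08] shift before [ 0.3 -0.4  0. ] after [ 0.3 -0.4  0. ]
pos [0.4411 0.3081 0.0487] t 19.05 F [-2.7 -0.1  5. ] M [0.06 0.35 0.01] gap 0.107 j [0.34 0.4  1.69 0.08 1.25 1.92]
```

View pics/w13.png

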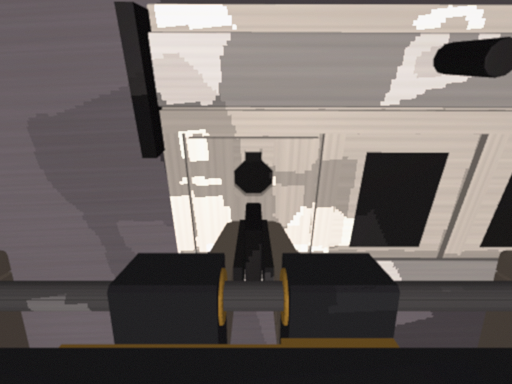

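Call:
send_rows(
  series=[
    [[0,0,0],[0,0,0],230],
    [[0,0,0],[0,0,0],200],
    [[0,0,0],[0,0,0],160],
    [[0,0,0],[0,0,0],160],
    [[0,0,0],[0,0,0],160],
    [[0,0,0],[0,0,0],160],
    [[0,0,-0.008],[0,0,0],160],
    [[0,0,-0.02],[0,0,0],160],
    [[0,0,-0.03],[0,0,0],160],
    [[0,0,-0.038],[0,0,0],160],
    [[0,0,-0.038],[0,0,0],160],
    [[0,0,-0.025],[0,0,0],160],
    [[0,0,0],[0,0,0],160],
  ],
)

```text
time: 20.18
ee_pos: [0.4782, 0.3075, 0.2114]
orientation: [-0.065, -0.689, 0.719, 0.072]
ft_force: [1.2, -0.5, 1.3]
finger_gap: 0.371
```

```bash
python3 go.py .46 -.15 .20 -90.5 0; python3 -c "
from h import *
shot('wrist','w14')"
```

```text
tool shift (before turning) mm [457.9  -3.2   8.8] n rows 10.982701681245999
turn deg [11.12  0.46 -1.93]  shift after turning [457.6  14.2  11.4]
pos [0.4782 0.3075 0.2114] t 20.1833 F [ 1.2 -0.5  1.3] j [0.32 0.28 1.49 0.07 1.55 1.92] gap 0.3714622122291268
```

View pics/w14.png

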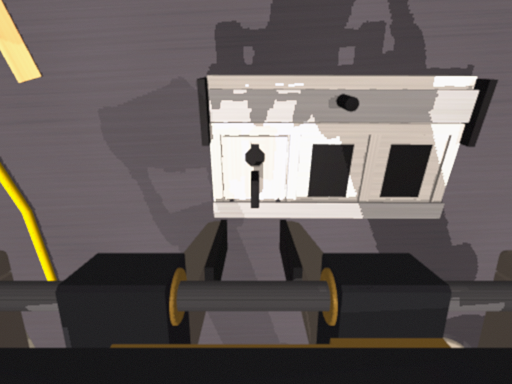

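Call:
send_rows(
  series=[
    [[0.03,0,0],[2,0,0],110],
    [[0.038,0.001,0],[4,0,0],110],
    [[0.038,0.001,0],[5,0,0],110],
    [[0.038,0,0],[0,0,-1.9],110],
    [[0.038,0,0],[0,0,0],110],
    [[0.038,0,0],[0,0,0],110],
    [[0.038,0,0],[0,0,0],110],
    [[0.038,0,0],[0,0,0],110],
    [[0.038,0,0],[0,0,0],110],
    [[0.038,0,0],[0,0,0],110],
    [[0.038,0,0],[0,0,0],110],
    [[0.038,0,0],[0,0,0],110],
    [[0.038,0,0],[0,0,0],110],
    [[0.038,0,0],[0,0,0],110],
    [[0.025,0,0],[0,0,0],110],
    [[0,0,0],[0,0,0],110],
    [[0,0,0],[0,0,0],110],
  ],
)

```text
time: 21.65
ee_pos: [0.4609, -0.2425, 0.2023]
orientation: [-0.005, -0.703, 0.711, 0.007]
ft_force: [-0.6, 0.6, -0.7]
finger_gap: 0.571
```

```bash
python3 go.py .4452 -.2440 .1317 -90.5 36; python3 -c "
from h import *
shot('wrist','w15')"
```

```text
tool shift (before turning) mm [ 1.9 14.5 70.8] n rows 1.734864683546959
turn deg [36.95  0.12 -0.21]  shift after turning [ 1.6 54.2 47.9]
pos [ 0.4609 -0.2425  0.2023] t 21.65 F [-0.6  0.6 -0.7] j [-0.71  0.05  1.76 -0.01  1.35  0.87] gap 0.571254382328828
```

View pics/w15.png

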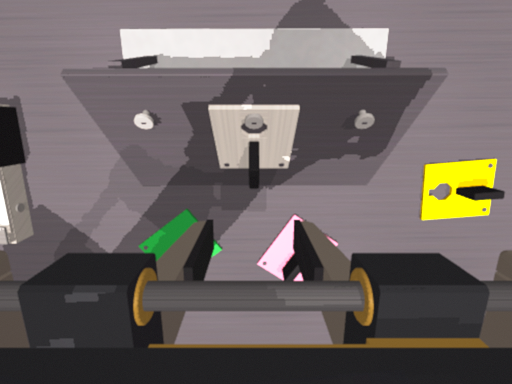

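Call:
send_rows(
  series=[
    [[0,0,0],[5,0,0],110],
    [[0,0,0],[6.4,0,0],110],
    [[0,0,0],[6.4,0,-0.2],110],
    [[0,0,0],[6.4,0,0],110],
    [[0,0,0],[6.4,0,0],110],
    [[0,0,0],[6.3,0,0],110],
    [[0.0016,0.025,0.01],[0,0,0],110],
    [[0,0.029,0.018],[0,0,0],110],
    [[0,0,0.02],[0,0,0],110],
    [[0,0,0],[0,0,0],110],
    [[0,0,0],[0,0,0],110],
  ],
)

```text
time: 22.62
ee_pos: [0.4467, -0.2417, 0.1325]
orientation: [0.219, -0.671, 0.674, -0.218]
ft_force: [-0.6, 0.0, 0.9]
finger_gap: 0.568
```

```bash
python3 go.py .4912 -.2440 .0858 -90.5 36; python3 -c "
from h import *
shot('wrist','w16')"
```

```text
tool shift (before turning) mm [ 2.3 -8.5 64. ] n rows 1.5492532918004143
turn deg [-0.03  0.3   0.15]  shift after turning [ 1.9 -8.6 64. ]
pos [ 0.4467 -0.2417  0.1325] t 22.6167 F [-0.6  0.   0.9] j [-1.09 -0.27  2.32  0.72  0.91  0.08] gap 0.568422902279292
```

View pics/w16.png

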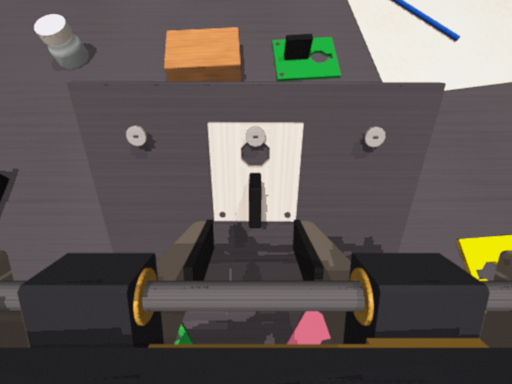

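Call:
send_rows(
  series=[
    [[0.002,-0.003,0.012],[0,0.3,0.1],110],
    [[0,-0.003,0.02],[0,0,0],110],
    [[0,-0.0025,0.02],[0,0,0],110],
    [[0,0,0.012],[0,0,0],110],
    [[0,0,0],[0,0,0],110],
    [[0,0,0],[0,0,0],110],
  ],
)

```text
time: 23.17
ee_pos: [0.4919, -0.2463, 0.0879]
orientation: [0.217, -0.67, 0.675, -0.222]
ft_force: [-0.6, -0.5, 0.2]
finger_gap: 0.574
```

```bash
python3 go.py .4912 -.2440 .0858 -90.5 36; python3 -c "
from h import *
shot('wrist','w17')"
```

```text
tool shift (before turning) mm [-2.3  1.8  1.3] n rows 0.07643580676140228
turn deg [-0.14 -0.19  0.15]  shift after turning [-2.3  1.8  1.3]
pos [ 0.4919 -0.2463  0.0879] t 23.1667 F [-0.6 -0.5  0.2] j [-0.98 -0.05  2.25  0.81  0.73  0.03] gap 0.5737034668990306
```

View pics/w17.png

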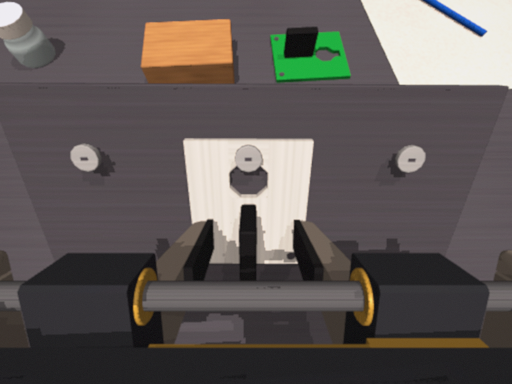

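Call:
send_rows(
  series=[
    [[-0.0022,0.0013,0.0012],[0,0,0],110],
    [[0,0,0],[0,0,0],255],
    [[0,0,0],[0,0,0],255],
    [[0,0,0],[0,0,0],255],
    [[0,0,0],[0,0,0],255],
    [[0,0,0],[0,0,0],255],
    [[0,0,0],[0,0,0],255],
    [[0,0,0],[0,0,0],255],
    [[0,0,0],[0,0,0],255],
    [[0,0,0],[0,0,0],255],
    [[0,0,0],[0,0,0],255],
    [[0,0,0],[0,0,0],255],
    [[0,0,0],[0,0,0],255],
    [[0,0,0],[0,0,0],255],
    [[0,0,0],[0,0,0],255],
  ],
)

```text
time: 24.47
ee_pos: [0.4908, -0.2441, 0.0849]
orientation: [0.217, -0.669, 0.675, -0.221]
ft_force: [-3.9, 0.9, 3.2]
finger_gap: 0.105
```

```bash
python3 go.py .4912 -.2440 .0858 -90.5 36; python3 -c "
from h import *
shot('wrist','w18')"
```

```text
tool shift (before turning) mm [-0.1 -0.9 -0.5] n rows 0.024845341605911408
turn deg [-0.08 -0.2   0.04]  shift after turning [-0.1 -0.9 -0.5]
pos [ 0.4908 -0.2441  0.0849] t 24.4667 F [-3.9  0.9  3.2] j [-0.98 -0.05  2.25  0.82  0.73  0.03] gap 0.10474461421612163
```

View pics/w18.png

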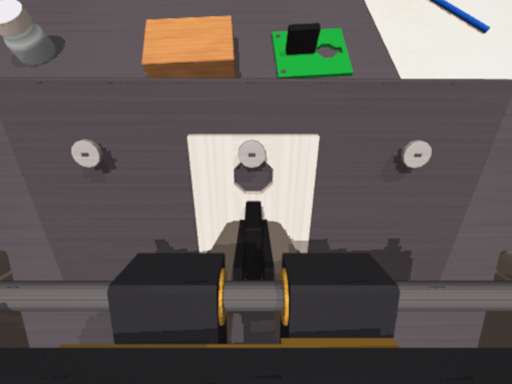

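Call:
send_rows(
  series=[
    [[0,0.0003,-0.0016],[0,0,0],255],
    [[0,-0.004,-0.0008],[0,0,0],255],
    [[0,-0.004,-0.0008],[0,0,0],255],
    [[0,-0.004,-0.0008],[0,0,0],255],
    [[0,-0.0037,-0.0008],[0,0,0],255],
    [[0,0,0],[0,0,0],255],
    [[0,0,0],[0,0,0],255],
  ],
)

```text
time: 25.1
ee_pos: [0.5007, -0.2443, 0.0981]
orientation: [0.217, -0.669, 0.675, -0.221]
ft_force: [-0.2, 0.5, -1.8]
finger_gap: 0.105
```

```bash
python3 go.py .4912 -.2440 .0858 -90.5 36; python3 -c "
from h import *
shot('wrist','w19')"
```

```text
tool shift (before turning) mm [-0.2 15.   4.4] n rows 0.3735650156388398
turn deg [-0.1  -0.22  0.08]  shift after turning [-0.2 14.9  4.4]
pos [ 0.5007 -0.2443  0.0981] t 25.1 F [-0.2  0.5 -1.8] j [-0.96 -0.06  2.23  0.79  0.74  0.08] gap 0.10456320167715497
```

View pics/w19.png

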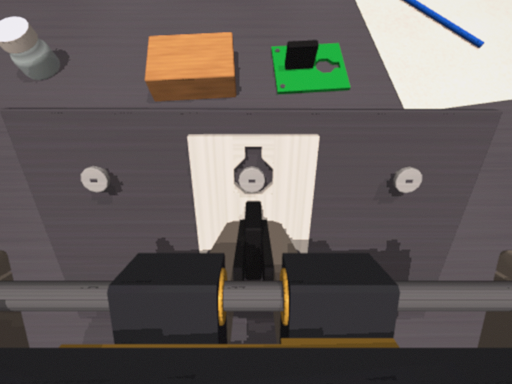

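Head centred in the hole, as with the first plate. Pulling out and lifting.

Call:
send_rows(
  series=[
    [[0,0.0008,-0.004],[0,0,0],255],
    [[0,0.001,-0.005],[0,0,0],255],
    [[0,0.001,-0.005],[0,0,0],255],
    [[0,0.0012,-0.006],[0,0,0],255],
    [[0,0.0014,-0.007],[0,0,0],255],
    [[0,0.002,-0.01],[0,0,0],255],
    [[0,0,0],[0,0,0],255],
  ],
)

```text
time: 25.73
ee_pos: [0.4722, -0.2448, 0.1249]
orientation: [0.216, -0.669, 0.675, -0.223]
ft_force: [0.0, -0.0, -0.7]
finger_gap: 0.107
```

Call:
send_rows(
  series=[
    [[0,-0.008,-0.014],[0,0,0],255],
    [[0,-0.013,-0.022],[0,0,0],255],
    [[0,-0.013,-0.02],[0,0,0],255],
    [[0,-0.013,-0.02],[-4,0,0],255],
    [[0,0,0],[-6,0,0],255],
    [[0,0,0],[-6,0.3,0.8],255],
    [[0,0,0],[-6,0.3,0.9],255],
    [[0,0,0],[-6,0,0],255],
    [[0,0,0],[-6,0,0],255],
    [[0,0,0],[-4,0,0],255],
    [[0,0,0],[-2,0,0],255],
    [[0,0,0],[0,0,0],255],
  ],
)

```text
time: 26.73
ee_pos: [0.4671, -0.2432, 0.212]
orientation: [-0.025, -0.692, 0.721, 0.024]
ft_force: [-0.1, -0.1, -1.9]
finger_gap: 0.106
```

```bash
python3 place.py 2 -33 120 8 -15.1 18.3 11.9;  python3 -c "
from h import *
shot('wrist','w20')"
```

```text
target [0.4422 0.1195 0.1423] -92.5038255647217 -3.9000000000000004
turn [ 0.06 -0.14  0.18] shift before [-361.6   34.7   71.5] after [-361.3   35.9   72.3]
pos [ 0.4671 -0.2432  0.212 ] t 26.73 F [-0.1 -0.1 -1.9] M [-0.03 -0.06  0.03] gap 0.106 j [-0.68  0.09  1.69 -0.04  1.41  0.94]
```

View pics/w20.png

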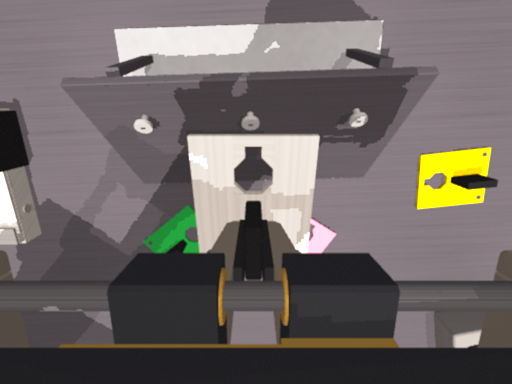

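Call:
send_rows(
  series=[
    [[-0.025,0.003,0],[0,0,0],255],
    [[-0.035,0.003,0],[0,0,0.2],255],
    [[-0.036,0.0035,0],[0,0,0],255],
    [[-0.036,0.0035,0],[0,0,0],255],
    [[-0.036,0.0035,0],[0,0,0],255],
    [[-0.036,0.0035,0.005],[0,0,0],255],
    [[-0.036,0.0035,0.01],[0,0,0],255],
    [[-0.036,0.0035,0.01],[0,0,0],255],
    [[-0.036,0.0035,0.01],[0,0,0],255],
    [[-0.028,0.002,0.01],[0,0,0],255],
    [[-0.015,0.002,0.01],[0,0,0],255],
    [[-0.006,0,0.01],[0,0,0],255],
    [[0,0,0],[0,0,0],255],
    [[0,0,0],[0,0,0],255],
  ],
)

```text
time: 27.95
ee_pos: [0.4428, 0.1179, 0.1484]
orientation: [-0.025, -0.69, 0.723, 0.024]
ft_force: [-0.2, 0.3, -1.5]
finger_gap: 0.105
```

```bash
python3 place.py 2 -33 36 8 -15.1 18.3 11.9;  python3 -c "
from h import *
shot('wrist','w21')"
```

```text
target [0.4422 0.1195 0.0583] -92.5038255647217 -3.9000000000000004
turn [ 0.05 -0.2  -0.12] shift before [-1.9 -5.5 90. ] after [-1.6 -5.5 90. ]
pos [0.4428 0.1179 0.1484] t 27.95 F [-0.2  0.3 -1.5] M [ 0.01 -0.06 -0.01] gap 0.105 j [-0.   -0.02  1.94 -0.    1.29  1.61]
```

View pics/w21.png

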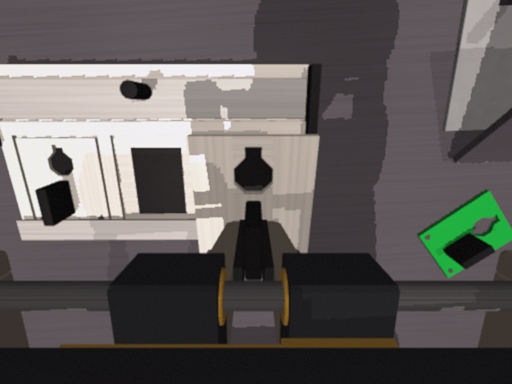

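Call:
send_rows(
  series=[
    [[-0.001,-0.002,0.015],[0,-0.2,-0.1],255],
    [[-0.0007,-0.002,0.02],[0,0,0],255],
    [[0,-0.0015,0.02],[0,0,0],255],
    [[0,0,0.017],[0,0,0],255],
    [[0,0,0.011],[0,0,0],255],
    [[0,0,0.005],[0,0,0],255],
    [[0,0,0.002],[0,0,0],255],
    [[0,0,0],[0,0,0],255],
    [[0,0,0],[0,0,0],255],
  ],
)

```text
time: 28.75
ee_pos: [0.4437, 0.1202, 0.0597]
orientation: [-0.023, -0.691, 0.722, 0.024]
ft_force: [0.9, -0.1, -1.5]
finger_gap: 0.105
```

```bash
python3 place.py 2 -33 32 8 -15.1 18.3 11.9;  python3 -c "
from h import *
shot('wrist','w22')"
```

```text
target [0.4422 0.1195 0.0543] -92.5038255647217 -3.9000000000000004
turn [-0.11  0.02 -0.02] shift before [0.7 1.1 5.5] after [0.7 1.1 5.5]
pos [0.4437 0.1202 0.0597] t 28.75 F [ 0.9 -0.1 -1.5] M [-0.01 -0.03  0.04] gap 0.105 j [-0.    0.11  2.    0.    1.1   1.61]
```

View pics/w22.png

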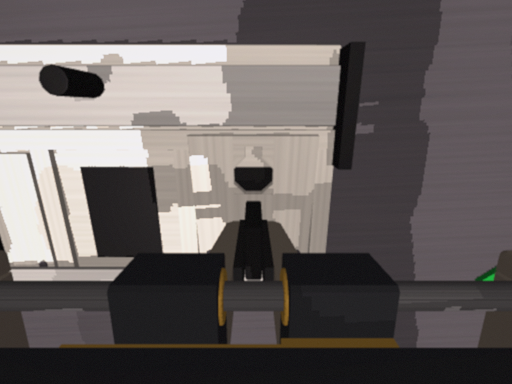

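Call:
send_rows(
  series=[
    [[0.0006,0,0.003],[0,0,0],255],
    [[0,0.0008,0.002],[0,0,0],255],
    [[0,0,0.0008],[0,0,0],255],
    [[0,0,0],[0,0,0],255],
    [[0,0,0],[0,0,0],255],
  ],
)

```text
time: 29.22
ee_pos: [0.4413, 0.1198, 0.0529]
orientation: [-0.024, -0.691, 0.722, 0.025]
ft_force: [-0.3, -0.7, -1.1]
finger_gap: 0.107
```

```bash
python3 place.py 2 -46 31.3 8 -15.1 18.3 11.9
```

```text
target [0.4292 0.1201 0.0536] -92.5038255647217 -3.9000000000000004
turn [0.02 0.01 0.  ] shift before [ 0.3 12.2  0.1] after [ 0.3 12.2  0.1]
pos [0.4413 0.1198 0.0529] t 29.22 F [-0.3 -0.7 -1.1] M [-0.01 -0.03  0.01] gap 0.107 j [-0.    0.12  2.01  0.    1.08  1.61]
```

Call:
send_rows(
  series=[
    [[0,0.003,0],[0,0,0],255],
    [[0,0.003,0],[0,0,0],255],
    [[0,0.003,0],[0,0,0],255],
    [[0,0.002,0],[0,0,0],255],
    [[0,0.001,0],[0,0,0],255],
    [[0,0,0],[0,0,0],255],
    [[0,0,0],[0,0,0],255],
  ],
)

```text
time: 29.8
ee_pos: [0.4295, 0.1203, 0.0538]
orientation: [-0.023, -0.691, 0.722, 0.025]
ft_force: [-0.5, -0.5, -0.6]
finger_gap: 0.106
```

```bash
python3 place.py 2 -46 31.3 8 -15.1 18.3 11.9
```

```text
target [0.4292 0.1201 0.0536] -92.5038255647217 -3.9000000000000004
turn [-0.01  0.01 -0.  ] shift before [0.2 0.3 0.2] after [0.2 0.3 0.2]
pos [0.4295 0.1203 0.0538] t 29.8 F [-0.5 -0.5 -0.6] M [-0.02 -0.02 -0.02] gap 0.106 j [-0.    0.09  2.04  0.    1.08  1.61]
```

Probing on to the near wall to confirm the tuck.

Call:
send_rows(
  series=[
    [[0,0.001,0],[0,0,0],255],
    [[0,0.001,0],[0,0,0],255],
    [[0,0.001,0],[0,0,0],255],
    [[0,0,0],[0,0,0],255],
    [[0,0,0],[0,0,0],255],
  ],
)

```text
time: 30.22
ee_pos: [0.427, 0.1204, 0.0541]
orientation: [-0.023, -0.691, 0.722, 0.024]
ft_force: [1.6, -0.0, -2.2]
finger_gap: 0.107
```

```bash
for a in "-47.5 31.3 8" "-46.5 30.5 0"; do python3 place.py 2 $a -15.1 18.3 11.9; done
```

```text
target [0.4277 0.1202 0.0536] -92.5038255647217 -3.9000000000000004
turn [-0.07  0.02 -0.01] shift before [ 0.2 -0.7  0.5] after [ 0.2 -0.7  0.5]
pos [0.427  0.1204 0.0541] t 30.22 F [ 1.6 -0.  -2.2] M [-0.01 -0.43 -0.06] gap 0.107 j [-0.    0.08  2.04  0.    1.08  1.61]
target [0.4315 0.12   0.0488] -92.5038255647217 -11.9
turn [-8.07  0.02 -0.01] shift before [ 0.2 -4.9  5. ] after [ 0.2 -5.5  4.3]
pos [0.427  0.1204 0.0541] t 30.22 F [ 1.6 -0.  -2.2] M [-0.01 -0.43 -0.06] gap 0.107 j [-0.    0.08  2.04  0.    1.08  1.61]
```

Call:
send_rows(
  series=[
    [[0,-0.0012,0.0004],[0,0,0],255],
    [[0,-0.001,0.0011],[-2,0,0],255],
    [[0,-0.001,0.0012],[-2,0,0],255],
    [[0,-0.001,0.0012],[-2,0,0],255],
    [[0,0,0],[0,0,0],255],
    [[0,0,0],[0,0,0],255],
  ],
)

```text
time: 30.72
ee_pos: [0.4303, 0.1203, 0.0494]
orientation: [-0.06, -0.689, 0.72, 0.063]
ft_force: [0.7, 0.3, -1.4]
finger_gap: 0.108
```

```bash
python3 place.py 2 -46.5 30.5 0 -15.1 18.3 11.9
```

```text
target [0.4315 0.12   0.0488] -92.5038255647217 -11.9
turn [-1.98  0.01 -0.01] shift before [ 0.2 -1.3  0.4] after [ 0.2 -1.3  0.3]
pos [0.4303 0.1203 0.0494] t 30.72 F [ 0.7  0.3 -1.4] M [ 0.03 -0.09  0.01] gap 0.108 j [-0.    0.19  1.95  0.01  1.18  1.61]
```

Call:
send_rows(
  series=[
    [[0,-0.0008,0.0006],[-1,0,0],255],
    [[0,-0.0004,0.0005],[-1,0,0],255],
    [[0,0,0],[0,0,0],255],
    [[0,0,0],[0,0,0],255],
  ],
)

```text
time: 31.05
ee_pos: [0.4314, 0.1203, 0.0484]
orientation: [-0.072, -0.688, 0.719, 0.075]
ft_force: [0.3, 0.8, -0.2]
finger_gap: 0.106
```

```bash
python3 place.py 2 -46.5 30.5 0 -15.1 18.3 11.9;  python3 -c "
from h import *
shot('wrist','w23')"
```

```text
target [0.4315 0.12   0.0488] -92.5038255647217 -11.9
turn [-0.    0.01 -0.  ] shift before [ 0.2 -0.  -0.4] after [ 0.2 -0.  -0.4]
pos [0.4314 0.1203 0.0484] t 31.05 F [ 0.3  0.8 -0.2] M [ 0.03 -0.08 -0.03] gap 0.106 j [-0.01  0.22  1.92  0.01  1.21  1.61]
```

View pics/w23.png

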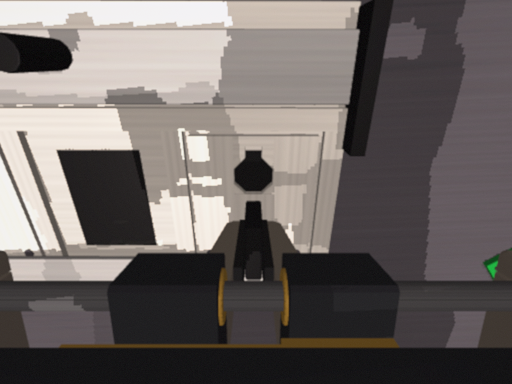

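Call:
send_rows(
  series=[
    [[0,-0.0002,0.0008],[0,0,0],255],
    [[0,0,0],[0,0,0],255],
    [[0,0,0],[0,0,0],255],
  ],
)

```text
time: 31.35
ee_pos: [0.4314, 0.1202, 0.0484]
orientation: [-0.072, -0.688, 0.718, 0.075]
ft_force: [-1.8, -0.4, 6.3]
finger_gap: 0.106
```

Floor contact, 6 N. Releasing.

Call:
send_rows(
  series=[
    [[0,0,0],[0,0,0],230],
    [[0,0,0],[0,0,0],200],
    [[0,0,0],[0,0,0],160],
    [[0,0,0],[0,0,0],160],
    [[0,0,0],[0,0,0],160],
    [[0,0,0],[0,0,0],160],
    [[0,0,-0.008],[0,0,0],160],
    [[0,0,-0.02],[0,0,0],160],
    [[0,0,-0.03],[0,0,0],160],
    [[0,0,-0.038],[2,0,0],160],
    [[0,0,-0.038],[5,0,0],160],
    [[0,0,-0.025],[5,0,0],160],
    [[-0.03,0,0],[0,0,0],160],
    [[-0.035,0,0],[0,0,0],160],
    [[-0.025,0,0],[0,0,0],160],
    [[0,0,0],[0,0,0],160],
    [[0,0,0],[0,0,0],160],
  ],
)

```text
time: 32.77
ee_pos: [0.4635, 0.2095, 0.2042]
orientation: [0.001, -0.692, 0.722, -0.001]
ft_force: [0.1, 0.0, -0.6]
finger_gap: 0.374
```

```bash
python3 go.py .5375 .2098 .20 -92.45 0; python3 -c "
from h import *
shot('wrist','w24');shot('top','t24');shot('scene','s24')
s=cv2.imread('pics/s24.png')[180:290,260:420];cv2.imwrite('pics/s24c.png',cv2.resize(s,None,fx=4.5,fy=4.5,interpolation=cv2.INTER_CUBIC))"
```

```text
tool shift (before turning) mm [ -3.3 -73.9   4.4] n rows 1.7779775530651976
turn deg [-0.1  -0.01  0.08]  shift after turning [ -3.4 -73.9   4.2]
pos [0.4635 0.2095 0.2042] t 32.7667 F [ 0.1  0.  -0.6] j [ 0.19 -0.    1.8  -0.    1.34  1.8 ] gap 0.3740334982840383
```

View pics/w24.png

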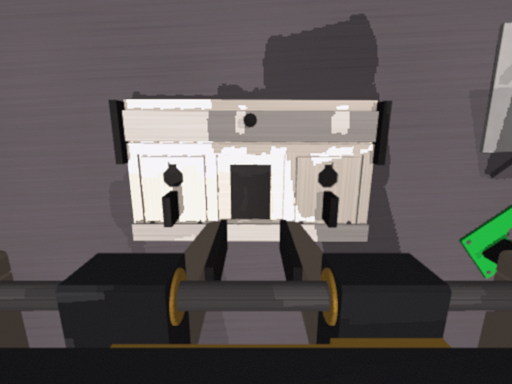

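View pics/s24c.png

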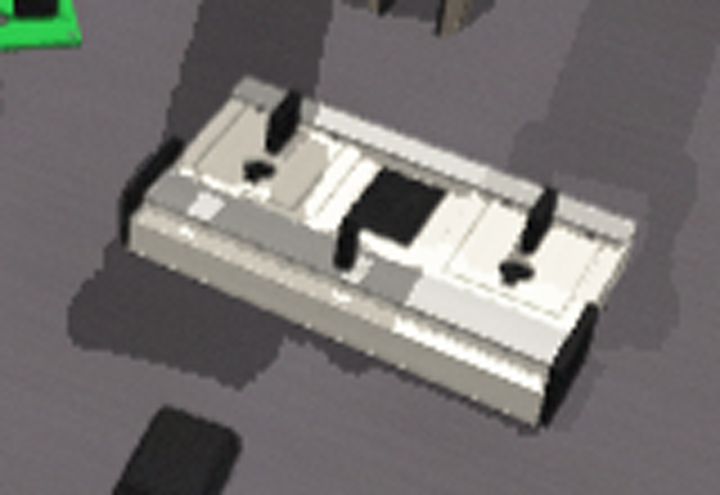

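```bash
python3 - <<'E'
from h import *
s=cv2.imread("pics/w24.png")[90:245,105:400]
cv2.imwrite("pics/w24c.png",cv2.resize(s,None,fx=2.7,fy=2.7,interpolation=cv2.INTER_CUBIC))
from place import D,yaw
i=r.camera_info('wrist');T=T0('w24')
def W(x,y,z): return (D[0]+np.cos(yaw)*x-np.sin(yaw)*y,D[1]+np.sin(yaw)*x+np.cos(yaw)*y,z)
for b in(.094,-.094):
  for x,y,z in((.0435,.038,.035),(.0435,-.038,.035)): print((proj(i,W(x,b+y,z),T)[0]-[105,90])*2.7, 'if 5mm higher',(proj(i,W(x,b+y,z+.005),T)[0]-[105,90])*2.7)
E
```

```text
[ 92.34087597 182.36752417] if 5mm higher [ 87.75006127 183.61810049]
[264.83914847 182.74355738] if 5mm higher [262.82765168 183.99950892]
[518.9255212  183.29744648] if 5mm higher [520.71146174 184.5613116 ]
[691.25880996 183.67312003] if 5mm higher [695.61910006 184.94234979]
```

View pics/w24c.png

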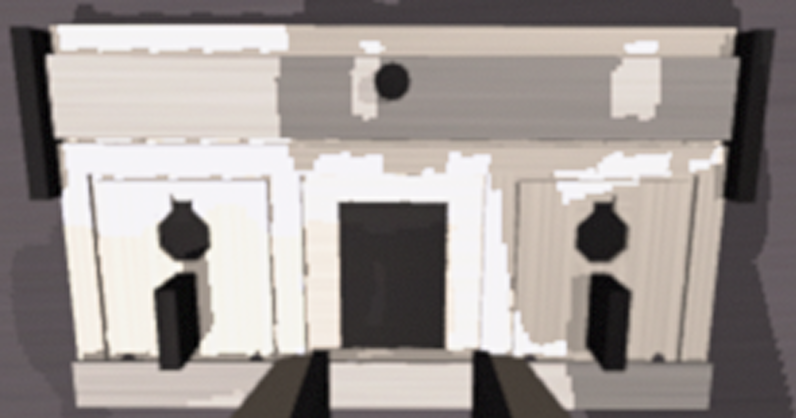

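Call:
send_rows(
  series=[
    [[-0.002,-0.025,0],[0,0,0],160],
    [[-0.0017,-0.035,0.005],[0,0,0],160],
    [[0,-0.0145,0.02],[0,0,0],160],
    [[0,0,0.035],[0,0,0],160],
    [[0,0,0.035],[0,0,0],160],
    [[0,0,0.028],[0,0,0],160],
    [[0,0,0.015],[0,0,0],160],
    [[0,0,0.007],[0,0,0],160],
    [[0,0,0],[0,0,0],160],
    [[0,0,0],[0,0,0],160],
  ],
)

```text
time: 33.75
ee_pos: [0.5392, 0.2088, 0.0598]
orientation: [0.001, -0.691, 0.723, -0.001]
ft_force: [1.2, -0.0, -0.7]
finger_gap: 0.376
```

```bash
python3 go.py .5378 .2098 .0585 -92.45 0
```

```text
tool shift (before turning) mm [-1.   1.5  1.3] n rows 0.05264391822300368
turn deg [-0.15  0.02 -0.11]  shift after turning [-1.   1.5  1.3]
pos [0.5392 0.2088 0.0598] t 33.75 F [ 1.2 -0.  -0.7] j [ 0.16  0.34  1.72 -0.    1.08  1.78] gap 0.3762084824967489
```

Call:
send_rows(
  series=[
    [[-0.0013,0.001,0.001],[0,0,0],255],
    [[0,0,0],[0,0,0],255],
    [[0,0,0],[0,0,0],255],
    [[0,0,0],[0,0,0],255],
    [[0,0,0],[0,0,0],255],
    [[0,0,0],[0,0,0],255],
    [[0,0,0],[0,0,0],255],
    [[0,0,0],[0,0,0],255],
    [[0,0,0],[0,0,0],255],
  ],
  squeeze=20,
)

```text
time: 34.5
ee_pos: [0.5384, 0.2099, 0.0592]
orientation: [0.001, -0.692, 0.722, -0.002]
ft_force: [-2.6, -5.0, 5.5]
finger_gap: 0.143
```

Call:
send_rows(
  series=[
    [[0,0.003,0],[0,0,0],255],
    [[0,0.004,0],[0,0,0],255],
    [[0,0.004,0],[0,0,0],255],
    [[0,0.004,0],[0,0,0],255],
    [[0,0,0],[0,0,0],255],
  ],
)

```text
time: 34.92
ee_pos: [0.5234, 0.2105, 0.0592]
orientation: [0.001, -0.692, 0.722, -0.002]
ft_force: [0.1, -5.2, 5.5]
finger_gap: 0.142
```

Call:
send_rows(
  series=[
    [[0,0.004,0],[0,0,0],255],
    [[0,0.004,0],[0,0,0],255],
    [[0,0.003,0],[0,0,0],255],
    [[0,0.002,0],[0,0,0],255],
    [[0,0,0],[0,0,0],255],
    [[0,0,0],[0,0,0],255],
  ],
)

```text
time: 35.42
ee_pos: [0.5107, 0.2111, 0.0592]
orientation: [0.001, -0.692, 0.722, -0.002]
ft_force: [-0.6, -6.0, 5.3]
finger_gap: 0.146
```

Call:
send_rows(
  series=[
    [[0,0.001,0],[0,0,0],255],
    [[0,0.001,0],[0,0,0],255],
    [[0,0.001,0],[0,0,0],255],
    [[0,0,0],[0,0,0],255],
    [[0,0,0],[0,0,0],255],
  ],
)

```text
time: 35.83
ee_pos: [0.5103, 0.2111, 0.0593]
orientation: [0.003, -0.691, 0.722, -0.004]
ft_force: [9.6, -4.9, -3.5]
finger_gap: 0.146
```

Call:
send_rows(
  series=[
    [[0,0.001,0],[0,0,0],255],
    [[0,0,0],[0,0,0],255],
    [[0,0,0],[0,0,0],255],
  ],
)

```text
time: 36.08
ee_pos: [0.5102, 0.2111, 0.0593]
orientation: [0.004, -0.691, 0.722, -0.005]
ft_force: [12.7, -5.4, -6.2]
finger_gap: 0.142
```

Call:
send_rows(
  series=[
    [[0,-0.001,0],[0,0,0],240],
    [[0,0,0],[0,0,0],160],
    [[0,0,0],[0,0,0],130],
    [[0,0,0],[0,0,0],130],
    [[0,0,0],[0,0,0],130],
    [[0,0,-0.01],[0,0,0],130],
    [[0,0,-0.03],[0,0,0],130],
    [[0,0,-0.038],[0,0,0],130],
    [[0,0,-0.038],[0,0,0],130],
    [[0,0.02,-0.035],[0,0,0],130],
    [[0,0.025,-0.02],[0,0,0],130],
    [[0,0,0],[0,0,0],130],
    [[0,0,0],[0,0,0],130],
  ],
)

```text
time: 37.17
ee_pos: [0.4616, 0.2145, 0.2308]
orientation: [0.002, -0.692, 0.722, -0.002]
ft_force: [0.4, 0.2, -0.6]
finger_gap: 0.493
```

```bash
python3 -c "
from h import *
shot('wrist','w25');shot('top','t25');shot('scene','s25')
from place import D,yaw
i=r.camera_info('wrist');T=T0('w25')
def W(x,y,z): return (D[0]+np.cos(yaw)*x-np.sin(yaw)*y,D[1]+np.sin(yaw)*x+np.cos(yaw)*y,z)
for x in (.035,.038): print([proj(i,W(x,y,.043),T)[0].round(1).tolist() for y in(.144,-.144)])
print(proj(i,W(.058,0,.077),T)); print(r.get_obs()['time'])
s=cv2.imread('pics/s25.png')[180:290,260:420];cv2.imwrite('pics/s25c.png',cv2.resize(s,None,fx=4.5,fy=4.5,interpolation=cv2.INTER_CUBIC))"
```

```text
[[140.3, 161.8], [368.5, 162.0]]
[[140.0, 159.4], [368.7, 159.6]]
[[254.46416225 145.01119802]]
37.3167
```

View pics/w25.png

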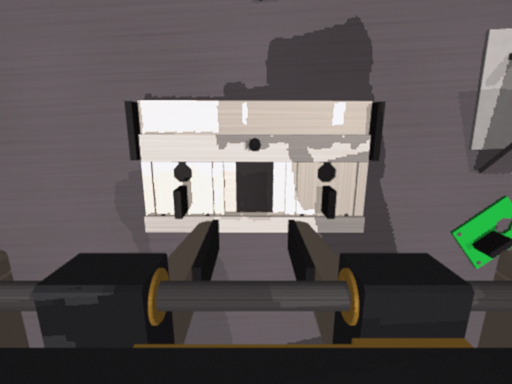

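View pics/s25c.png

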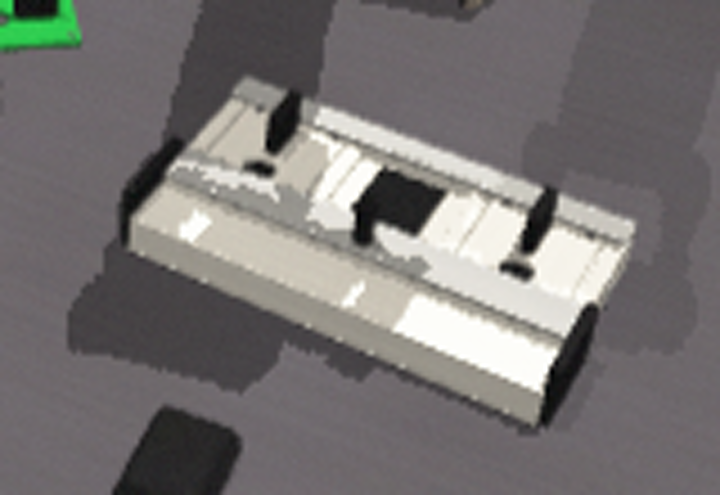

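View pics/t25.png

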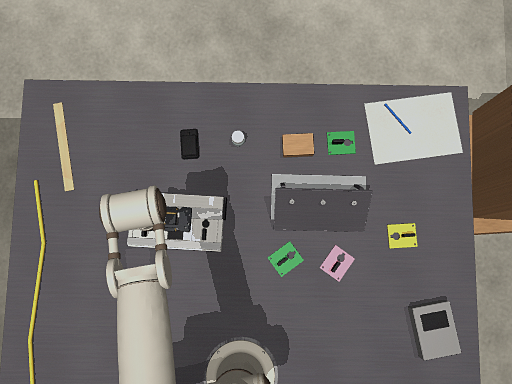

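```bash
python3 -c "
from rig import r
print(r.hand_in())"
```

```text
the job is handed in; nothing more can be done
None
```

The job is done and handed in at about 37 s. I slid the locking bar fully open, moved both hanging plates into the deck, and slid the bar home again.

- **Plates:** Only two plates were present. The one from the +y screw is in the +y bay, and the one from the middle screw is in the -y bay. Each was tucked under the lip until it touched the near wall, moved back about 1 mm, then lowered flat until I felt 5–6 N from the floor.
- **Locking bar:** It travelled 26.7 mm when opened and 28.1 mm when closed, each time until it stopped against its end with 13–15 N. The shorter opening reading probably means the grip on the knob shifted slightly or the bar did not start quite at zero.
- **Last checks:** In the final pictures the bar's bay-side edge was at row 161.5, against 161.8 predicted for locked. The knob matched its predicted place, all three screws were empty, and the mouse, jar and box looked untouched. The gripper was clear of everything.
- **What disagreed:** The fit of the first plate's pose in the gripper from the wrist camera differed by 2–3 mm and about 4° from the pose worked out from the board. I used the board figures, and the floor and wall contacts agreed with them to about 1 mm.
- **Not checked:** I did not measure flatness more finely than the floor contact and the bar sliding over the plates freely.

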